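Put away the abrasion tester's accessories

ROBOT

A 6-joint arm with a two-finger parallel gripper is mounted at the origin on the work surface. World frame = base frame: x ahead of the robot, y to its left, z up, the work surface at z = 0. Lengths are in mm, angles in rad, forces in N, time in s.
With the tool pointing down it reaches from about 250 to 775 mm from the base axis. Payload 4 kg.
Tool frame: the origin (TCP) lies at the very end of the fingers, on their centre line; the grasp point (between the pads) lies 19 mm behind it (hold_point_z is the distance from the TCP to the grasp point, in mm); z points along the fingers, x is the direction in which the jaws open and shut, and the axes are right-handed (so a half turn about z gives the same grasp; the last joint's range is limited). The gripper opens to 94 mm and grips with 3 to 60 N. Pads are 16 mm wide; open, the fingers measure 119 mm over their backs; the gripper's body (75 mm by 177 mm) begins 78 mm behind the grasp point.
Start: joints at [1.241, 0.087, 1.371, -0, 1.684, -0.103], TCP at [123.682, 535.932, 205.506] pointing down, gripper open.
Joint ranges: [-3.1, 3.1], [-0.76, 2.03], [0.27, 2.55], [-1.08, 4.22], [0.17, 2.65], [-2.57, 2.57]. Speed limits (rad/s): [2.79, 2.79, 3.14, 3.14, 3.14, 3.14].

INTERFACE

Orientations are given as [roll, pitch, yaw] about the fixed x, y, z axes, in that order (R = Rz(yaw) Ry(pitch) Rx(roll)).
In Python, from station import state, snapshot, camera_params, hand_in, hold_point_z gives the robot as it stands. The module is installed in compiled form; this text tells all that it offers.
- The arm moves only by the shell command python3 -m inch 'ROWS'. ROWS is JSON, a list of rows, each an object of numbers: "x", "y", "z": the shift along the tool's x, y, z in cm; "roll": the turn about the tool's z in rad; "jaw": the finger opening in cm, from 0 to 9.4. A call has 1 to 20 rows; each row is the pose to reach, as a shift and turn from the pose commanded when the call began, along the tool's axes at that moment; what a row does not reach only later rows make up. A row lasts 1/8 s, in which the tool goes at most 62.5 mm and 10.7 degrees, less where a joint would pass 70% of its speed; a pose out of reach is approached as far as the arm can. A call with a gripper value outside its range is refused whole. The fingers move at their own pace and stop on an object; the grip force is fixed at half the most. Time passes only in rows, so rows that repeat a pose let the fingers close. It gives the time, the measured TCP pose, the force and the opening at its end, in the units of the state.
- state(): the state, without advancing time (a new reading comes with each control period).
- snapshot(name): name is "scene" or "top" or "wrist"; returns the picture (400x640x3 uint8, red, green, blue); there is no depth.
- camera_params(name): a dict with "fx", "fy", "cx", "cy" (pixels), "k1" (the pictures are not rectified: a ray, as slopes to the right and down, at radius r is drawn at 1 + k1 r^2 times it, then the intrinsics apply), "extrinsics" (4x4, takes a point from world to camera coordinates). Camera axes: x right, y down, z forward; pixel columns grow to the right and rows downward; lengths in mm; the calibration is good to about 2 mm. A picture is of the moment at which its call begins: read the wrist's pose just before it. camera_params takes no time and is no camera call; for the wrist camera it gives the pose at the moment of the call.
- hand_in(): hands the job in, once; it reports no verdict.
The state is a dict: "time_s": time; "q": joint angles; "joint_velocities": joint speeds; "joint_efforts": joint torques, N m; "tool_pos": TCP position; "ee_rot": TCP orientation; "wrist_force": force on the tool from outside, world axes, zero at the start; "wrist_torque": the same for the moment, N m; "finger_gap": finger opening in mm.
Only numpy, scipy, OpenCV 4.12 (cv2) and the standard library are available. Lean on these libraries where they do the work, as an engineer would, in place of code of your own. Each camera call takes 0.05 s, during which the arm holds its last target.

TASK

The abrasion test is over: put the loose accessories back where they belong. Lay the two abrasive wheels flat in the wheel tray, one in each bay; stand the large weight in the wide bay and the small weight in the narrow bay of the weight tray; and stand the rinsed dust cup upside down (mouth down) on the ribs of the draining tray. Set everything down gently without dropping it, and leave the wash bottle and the brush where they are.

Things in the scene. Friction and masses are not known exactly. Their poses are not given: they have to be found in the camera images.
- wheel_a_mid (a point): Abrasive wheel of the tester: flat grey-brown disc, diameter 52 mm, 13 mm thick, with a steel hub and a 16 mm hole (both wheels are alike, and so are their two faces). Lies flat on the bench. This point is its centre, 6.5 mm above what it lies on; z is the disc's axis. About 40 g.
- wheel_b_mid (a point): Abrasive wheel of the tester: flat grey-brown disc, diameter 52 mm, 13 mm thick, with a steel hub and a 16 mm hole (both wheels are alike, and so are their two faces). Lies flat on the bench. This point is its centre, 6.5 mm above what it lies on; z is the disc's axis. About 40 g.
- weight_large_mid (a point): The large load weight, steel, about 500 g, upright: body 48 mm in diameter and 31 mm high, then a thin neck 10 mm high and a round knob 20 mm in diameter, 12 mm high; 53 mm in all. This point is on its axis 26.5 mm above its underside (the knob's middle is 20.5 mm higher). z points up out of the knob.
- weight_small_mid (a point): The small load weight, steel, about 200 g, upright: body 34 mm in diameter and 25 mm high, then a thin neck 9 mm high and a round knob 16 mm in diameter, 10 mm high; 44 mm in all. This point is on its axis 22 mm above its underside (the knob's middle is 17 mm higher). z points up out of the knob.
- dust_cup_mid (a point): Dust cup: stiff, empty square white plastic cup, 54 x 54 mm outside, 50 mm from closed bottom to open mouth, walls 3 mm, a grey band round the mouth, 45 g. It lies on one side wall, mouth to the robot's left (within 30 degrees of +y). This point is the centre of its outer block, 27 mm above the bench; x points out of the mouth, y and z are square to the side walls, z is up at the start.
- wheel_tray: Light-grey plastic organiser tray, 116 (x) by 160 mm (y), walls 3 mm thick, floor surface 3 mm above the bench; does not move. Origin: centre of its underside; z up. Wheel tray: the shallowest, walls 8 mm high; a rib 4 mm wide and 8 mm high along x at y = 0 makes two equal bays, 110 by 75 mm, centres at y = +39.5 and -39.5 mm.
- weight_tray: Light-grey plastic organiser tray, 116 (x) by 160 mm (y), walls 3 mm thick, floor surface 3 mm above the bench; does not move. Origin: centre of its underside; z up. Weight tray: the deepest, walls 16 mm high; a partition as high, 4 mm wide, along x at y = -13 mm makes a wide bay (110 by 88 mm, centre y = +33 mm) and a narrow bay (110 by 62 mm, centre y = -46 mm).
- drain_tray: Light-grey plastic organiser tray, 116 (x) by 160 mm (y), walls 3 mm thick, floor surface 3 mm above the bench; does not move. Origin: centre of its underside; z up. Draining tray: walls 12 mm high, no partition, inside 110 by 154 mm; nine ribs on its floor (along x, 4 mm wide, 16 mm apart), their tops 8 mm above the bench.
- wash_bottle_mid (a point): White plastic wash bottle, diameter 60 mm, about 180 mm high with its grey cap and bent spout, standing to the robot's left of the work. Not part of the job. This point is on its axis 64 mm above the bench.
- brush_grip (a point): Cleaning brush with a wooden handle, 170 mm long, lying to the robot's right of the work. Not part of the job. This point is on its handle; x runs along it.
There are look-alikes about, which are no part of the job. What is shaped like the part that bears wheel_a_mid but green is not meant.

How it is judged (in metres and radians):
At the end, for the whole second after the job is handed in: Wheels flat (within 6 deg) on the wheel tray's floor, one per bay; large weight upright (6 deg) on the floor of the wide bay, small one in the narrow bay; cup mouth down (7 deg) on the ribs inside the draining tray. Anywhere within the right bay or tray will do; all at rest (under 20 mm/s) (((x of wheel_a_mid in the frame of wheel_tray between -0.035 and 0.035 m and y of wheel_a_mid in the frame of wheel_tray between 0.02 and 0.06 m and z of each of wheel_a_mid, wheel_b_mid in the frame of wheel_tray below 0.0155 m and x of wheel_b_mid in the frame of wheel_tray between -0.035 and 0.035 m and y of wheel_b_mid in the frame of wheel_tray between -0.06 and -0.02 m) or (x of wheel_b_mid in the frame of wheel_tray between -0.035 and 0.035 m and y of wheel_b_mid in the frame of wheel_tray between 0.02 and 0.06 m and z of each of wheel_b_mid, wheel_a_mid in the frame of wheel_tray below 0.0155 m and x of wheel_a_mid in the frame of wheel_tray between -0.035 and 0.035 m and y of wheel_a_mid in the frame of wheel_tray between -0.06 and -0.02 m)) and (angle between wheel_a_mid's own z axis and vertical below 0.1 rad or angle between wheel_a_mid's own z axis and vertical above 3.04 rad) and (angle between wheel_b_mid's own z axis and vertical below 0.1 rad or angle between wheel_b_mid's own z axis and vertical above 3.04 rad) and x of weight_large_mid in the frame of weight_tray between -0.036 and 0.036 m and y of weight_large_mid in the frame of weight_tray between 0.01 and 0.058 m and z of weight_large_mid in the frame of weight_tray below 0.037 m and angle between each of weight_large_mid, weight_small_mid's own z axis and vertical below 0.1 rad and x of weight_small_mid in the frame of weight_tray between -0.042 and 0.042 m and y of weight_small_mid in the frame of weight_tray between -0.064 and -0.028 m and z of weight_small_mid in the frame of weight_tray below 0.032 m and x of dust_cup_mid in the frame of drain_tray between -0.034 and 0.034 m and y of dust_cup_mid in the frame of drain_tray between -0.056 and 0.056 m and z of dust_cup_mid in the frame of drain_tray below 0.039 m and angle between dust_cup_mid's own x axis and vertical above 3.02 rad and linear speed of each of wheel_a, wheel_b, weight_large, weight_small, dust_cup below 0.02 m/s); the robot touches nothing.
It fails at once if an abrasive wheel is dropped (falls free at more than 0.6 m/s, that is from more than about 18 mm) ((linear speed of wheel_a above 0.6 m/s and contact force between the fingers and wheel_a below 0.1 N) or (linear speed of wheel_b above 0.6 m/s and contact force between the fingers and wheel_b below 0.1 N)).
It fails at once if a weight is dropped (falls free at more than 0.6 m/s, that is from more than about 18 mm) ((linear speed of weight_large above 0.6 m/s and contact force between the fingers and weight_large below 0.1 N) or (linear speed of weight_small above 0.6 m/s and contact force between the fingers and weight_small below 0.1 N)).
It fails at once if the dust cup is dropped (falls free at more than 0.6 m/s, that is from more than about 18 mm) ((linear speed of dust_cup above 0.6 m/s and contact force between the fingers and dust_cup below 0.1 N)).
It fails at once if the wash bottle is knocked over or shifted by more than 30 mm (distance of wash_bottle_mid from where it was at the start of the episode above 0.03 m or angle between wash_bottle_mid's own z axis and vertical above 0.5 rad).
It fails at once if the brush is shifted by more than 30 mm (distance of brush_grip from where it was at the start of the episode above 0.03 m).
It also fails if it takes over 112 s, if anything falls off the work surface, if the arm or the gripper's body presses on something with over 40 N, if the wrist force passes 120 N, or if a joint passes its speed limit or range.

## Working session

There is one attempt and no reset: what is moved stays moved. The work goes in short steps, Python scripts to look and compute and a shell command to move; the robot and the scene stay as the last step left them, time stands still between calls to the robot, and variables do not carry over. Pictures are saved under pics/ and viewed, and the job is handed in when it is done.

```bash
mkdir -p pics; ls; python3 - <<'E'
from station import *
import cv2
print(state()); print(hold_point_z() if callable(hold_point_z) else hold_point_z)
for n in ("scene","top","wrist"):
    p=camera_params(n); print(n,{k:(v if k!='extrinsics' else [[round(float(a),3) for a in r] for r in v]) for k,v in p.items()})
    cv2.imwrite(f"pics/{n}0.png",snapshot(n)[:,:,::-1])
E
```

```text
pics
{'time_s': 0.0, 'q': array([ 1.24090346e+00,  8.79349014e-02,  1.37225673e+00,  4.21016816e-06,
        1.68358845e+00, -1.03098179e-01]), 'joint_velocities': array([-1.17194336e-03,  8.79091792e-04, -3.44311461e-04, -3.92668028e-04,
       -9.08405550e-04, -2.79958398e-05]), 'joint_efforts': array([-9.51744914e-04, -3.40167904e+01, -3.02433157e+01,  7.17888563e-02,
        3.27030849e-02, -1.54444560e-04]), 'tool_pos': array([123.49323506, 535.39138076, 204.31390755]), 'ee_rot': array([-3.14136337e+00,  2.17538174e-03,  1.34400235e+00]), 'wrist_force': array([-0.17669244, -0.20164427,  0.18043226]), 'wrist_torque': array([-0.04416383, -0.00116584, -0.00798735]), 'finger_gap': 93.80551257977626}
18.8
scene {'fx': 449.80588987676447, 'fy': 449.80588987676447, 'cx': 323.9822734352539, 'cy': 199.4508122226414, 'k1': -0.04909676941407029, 'extrinsics': [[0.283, 0.959, 0.018, -153.241], [0.655, -0.18, -0.734, -279.566], [-0.701, 0.219, -0.679, 1601.865], [0.0, 0.0, 0.0, 1.0]]}
top {'fx': 417.38226303076226, 'fy': 417.38226303076226, 'cx': 319.6623962384582, 'cy': 201.31371929458993, 'k1': 0.014669275455334507, 'extrinsics': [[0.009, -1.0, 0.013, 1.447], [-0.994, -0.01, -0.113, 518.04], [0.113, -0.012, -0.994, 1248.4], [0.0, 0.0, 0.0, 1.0]]}
wrist {'fx': 305.81998794748665, 'fy': 305.81998794748665, 'cx': 322.3703754497106, 'cy': 201.81850352563367, 'k1': -0.02575947320932707, 'extrinsics': [[0.224, 0.975, -0.001, -548.377], [0.948, -0.218, 0.232, -23.756], [0.226, -0.053, -0.973, 389.06], [0.0, 0.0, 0.0, 1.0]]}
```

View pics/scene0.png

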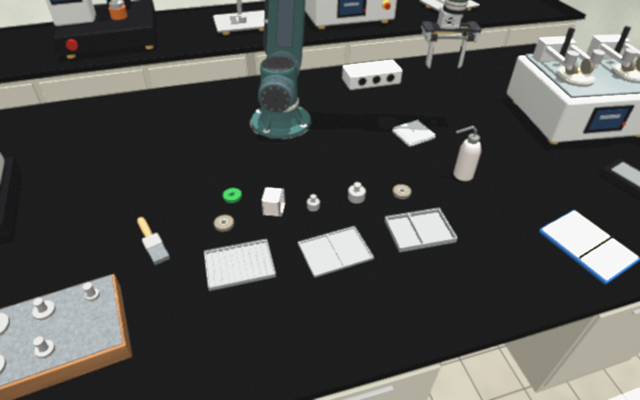

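View pics/top0.png

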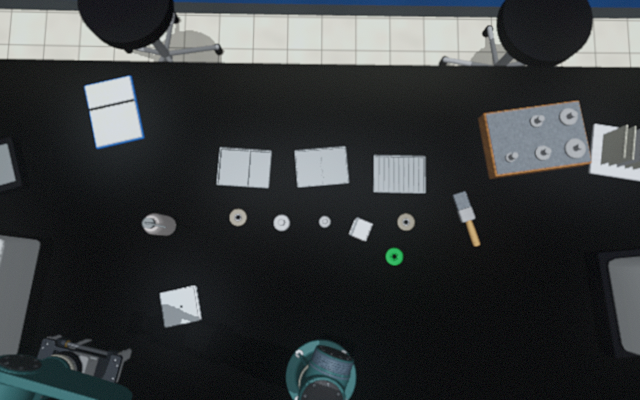

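View pics/wrist0.png

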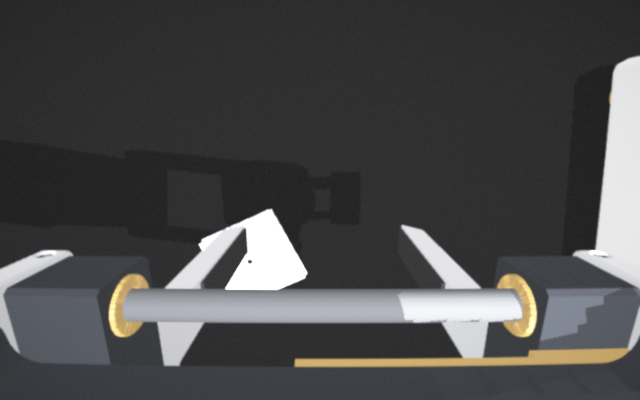

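```bash
cat > h.py <<'E'
import numpy as np, cv2
from station import *
def ray(p,uv):
    u,v=uv; K=np.array([[p['fx'],0,p['cx']],[0,p['fy'],p['cy']],[0,0,1.]])
    n=cv2.undistortPoints(np.array([[[u,v]]],float),K,np.array([p['k1'],0,0,0,0.]))[0,0]
    E=np.array(p['extrinsics']); R,t=E[:3,:3],E[:3,3]
    return -R.T@t, R.T@np.array([n[0],n[1],1.])
def plane(p,uv,z):
    o,d=ray(p,uv); return o+d*(z-o[2])/d[2]
def proj(p,X):
    E=np.array(p['extrinsics']); c=E[:3,:3]@np.array(X,float)+E[:3,3]
    s=c[:2]/c[2]; s=s*(1+p['k1']*(s@s)); return s[0]*p['fx']+p['cx'],s[1]*p['fy']+p['cy']
E
python3 - <<'E'
import cv2
a=cv2.imread('pics/top0.png')
cv2.imwrite('pics/topc.png',cv2.resize(a[140:275,200:440],None,fx=3.3,fy=3.3,interpolation=cv2.INTER_CUBIC))
b=cv2.imread('pics/scene0.png')
cv2.imwrite('pics/scenec.png',cv2.resize(b[170:295,190:470],None,fx=2.85,fy=2.85,interpolation=cv2.INTER_CUBIC))
E
```

```text
(no output)
```

View pics/topc.png

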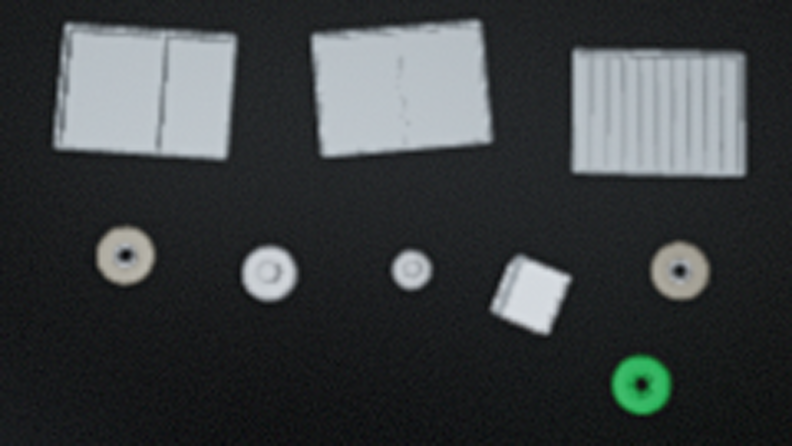

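View pics/scenec.png

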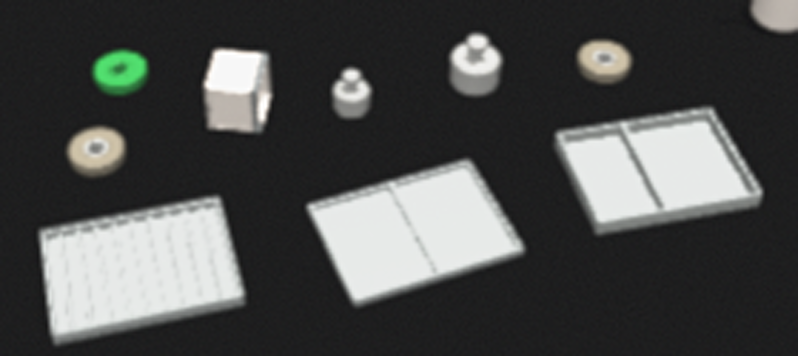

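Seen: the weight tray is at top-image (244,168), with its wide bay to the left. The wheel tray is at (322,167) and the drain tray at (400,174).

Candidates:
- **Wheels:** brown discs at (237,217) and (406,222). The green disc at (394,257) is rejected.
- **Weights:** large (281,223), small (325,222). The knobbed weights on the stone plate near (540,145) are rejected because they are bigger and not loose.
- **Cup:** the cube at (361,229), mouth towards the upper left. The white box at (180,306) is rejected.

The crops confirm these choices.

```bash
python3 - <<'E'
from h import *
a=cv2.imread('pics/top0.png'); p=camera_params('top')
# upsample for contours
g=cv2.cvtColor(a,cv2.COLOR_BGR2GRAY); S=4
G=cv2.resize(g,None,fx=S,fy=S,interpolation=cv2.INTER_CUBIC)
m=(G>90).astype(np.uint8)
cs,_=cv2.findContours(m,cv2.RETR_EXTERNAL,cv2.CHAIN_APPROX_NONE)
def px(q): return ((q[0]+.5)/S-.5,(q[1]+.5)/S-.5)
for c in cs:
    A=cv2.contourArea(c)/S/S
    (u,v),(w,h),an=cv2.minAreaRect(c); U=px((u,v))
    if A<80 or not(130<U[0]<500 and 135<U[1]<280): continue
    z=13 if A<350 else 8
    # corners + circle in world
    box=cv2.boxPoints(((u,v),(w,h),an)); 
    for zz in ([0,10] if A>1000 else [0,13,31]):
        W=np.array([plane(p,px(b),zz) for b in box]); c0=W.mean(0)
        e=[np.linalg.norm(W[i]-W[(i+1)%4]) for i in range(4)]
        d=W[1]-W[0]; print(np.round(U,1),round(A),'z',zz,'ctr',np.round(c0[:2],1),'sides',np.round(e[:2],1),'ang',round(np.degrees(np.arctan2(d[1],d[0]))%90,1))
for n,x in dict(weightTray=1).items(): pass
E
```

```text
[393.8 256.2] 220 z 0 ctr [ 352.9 -224.4] sides [52.  51.3] ang 0.6
[393.8 256.2] 220 z 13 ctr [ 353.1 -221.9] sides [51.4 50.8] ang 0.6
[393.8 256.2] 220 z 31 ctr [ 353.4 -218.5] sides [50.7 50.1] ang 0.6
[360.2 228.8] 375 z 0 ctr [ 436.7 -120.9] sides [62.9 61.6] ang 67.8
[360.2 228.8] 375 z 13 ctr [ 436.1 -119.5] sides [62.3 60.9] ang 67.8
[360.2 228.8] 375 z 31 ctr [ 435.2 -117.5] sides [61.4 60.1] ang 67.8
[324.2 221.2] 109 z 0 ctr [459.   -8.7] sides [36.7 36.6] ang 0.6
[324.2 221.2] 109 z 13 ctr [458.1  -8.4] sides [36.3 36.3] ang 0.6
[324.2 221.2] 109 z 31 ctr [457.  -8.] sides [35.8 35.8] ang 0.6
[281.1 222.4] 216 z 0 ctr [454.2 125.4] sides [51.4 51.4] ang 0.6
[281.1 222.4] 216 z 13 ctr [453.4 124.3] sides [50.8 50.8] ang 0.6
[281.1 222.4] 216 z 31 ctr [452.3 122.9] sides [50.1 50.1] ang 0.6
[158.2 224.1] 542 z 0 ctr [445.4 504.4] sides [ 63.  102.9] ang 88.6
[158.2 224.1] 542 z 13 ctr [444.7 499.6] sides [ 62.4 101.9] ang 88.6
[158.2 224.1] 542 z 31 ctr [443.7 492.9] sides [ 61.5 100.5] ang 88.6
[405.6 221.5] 230 z 0 ctr [ 460.8 -262.7] sides [53.3 53.9] ang 0.6
[405.6 221
[... 267 characters left out ...]
 217. ] 234 z 31 ctr [467.4 255. ] sides [51.5 52.5] ang 0.6
[468.1 219. ] 566 z 0 ctr [ 471.1 -458.2] sides [ 46.9 174.2] ang 20.5
[468.1 219. ] 566 z 13 ctr [ 470.2 -453.4] sides [ 46.4 172.5] ang 20.5
[468.1 219. ] 566 z 31 ctr [ 468.8 -446.7] sides [ 45.7 170.1] ang 20.5
[399.1 173.8] 1968 z 0 ctr [ 611.8 -244.3] sides [122.9 168.2] ang 89.1
[399.1 173.8] 1968 z 10 ctr [ 610.  -242.3] sides [121.9 166.9] ang 89.1
[243.5 167.3] 2004 z 0 ctr [627.1 247.1] sides [123.  169.6] ang 88.4
[243.5 167.3] 2004 z 10 ctr [625.1 245.3] sides [122.  168.3] ang 88.4
[321.2 166.3] 1955 z 0 ctr [632.9   2.1] sides [167.7 122.6] ang 5.7
[321.2 166.3] 1955 z 10 ctr [630.9   2.3] sides [166.4 121.7] ang 5.7
```

```bash
python3 - <<'E'
from h import *
a=cv2.imread('pics/scene0.png'); p=camera_params('scene'); t=camera_params('top')
pts={'wheelL':(468.5,258.4,13),'wheelR':(460,-260,13),'WL':(452.5,123,31),'WLknob':(452.5,123,53),'WSknob':(457.5,-8,44),'WS':(457.5,-8,25),'cup':(435,-117.5,54)}
S=3
x0,y0=190,170
im=cv2.resize(a[170:295,190:455],None,fx=S,fy=S,interpolation=cv2.INTER_CUBIC)
def mk(X,c):
    u,v=proj(p,X); cv2.circle(im,(int((u-x0+.5)*S),int((v-y0+.5)*S)),3,c,-1)
for k,X in pts.items(): mk(X,(0,0,255)); print(k,np.round(proj(p,X),1),np.round(proj(t,X),1))
def tray(cx,cy,yaw,h,yy=()):
    c,s=np.cos(yaw),np.sin(yaw)
    for x in(-58,58):
        for y in (-80,80)+yy: mk((cx+c*x-s*y,cy+s*x+c*y,h),(0,200,0))
tray(610,-242,-.01,12); tray(625,245,-.07,16,(-13,)); tray(631,2,.08,8,(0,))
cv2.imwrite('pics/chk.png',im)
# tray corners from top by polygon
g=cv2.cvtColor(cv2.imread('pics/top0.png'),cv2.COLOR_BGR2GRAY)
G=cv2.resize(g,None,fx=4,fy=4,interpolation=cv2.INTER_CUBIC)
cs,_=cv2.findContours((G>110).astype(np.uint8),cv2.RETR_EXTERNAL,cv2.CHAIN_APPROX_NONE)
for c in cs:
    if 25000<cv2.contourArea(c)<36000 and 600<c[:,0,1].mean()<800 and 800<c[:,0,0].mean()<1800:
        q=cv2.approxPolyDP(cv2.convexHull(c),25,True)[:,0]
        W=np.array([plane(t,((b[0]+.5)/4-.5,(b[1]+.5)/4-.5),10)[:2] for b in q]); print(np.round(W,0).tolist(),W.mean(0))
E
```

```text
wheelL [401.3 189.7] [237.6 217. ]
wheelR [223.4 221.2] [405.7 221.5]
WL [356.5 189.6] [281.1 222.3]
WLknob [357.  183.8] [280.5 221.8]
WSknob [313.  195.5] [324.4 220.8]
WS [312.9 200.5] [324.2 221.2]
cup [272.3 194.6] [361.1 228.5]
[[668.0, -162.0], [667.0, -322.0], [553.0, -323.0], [552.0, -162.0]] [ 610.08451274 -242.04138473]
[[687.0, 323.0], [680.0, 163.0], [564.0, 167.0], [570.0, 326.0]] [625.17316838 244.73726745]
[[696.0, -72.0], [580.0, -81.0], [568.0, 78.0], [682.0, 87.0]] [631.20728268   2.79437815]
```

View pics/chk.png

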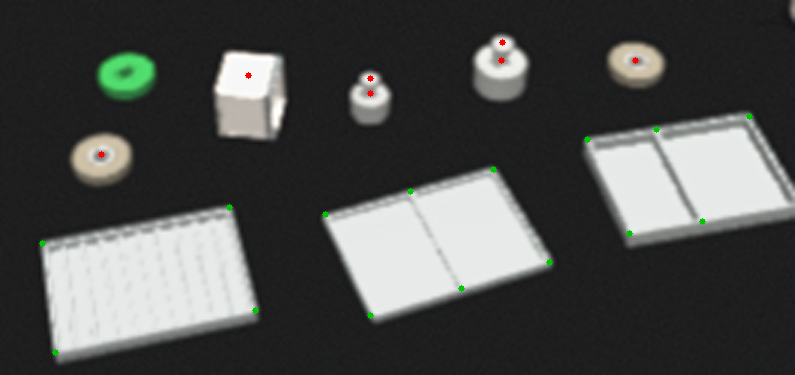

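```bash
cat > pl.py <<'E'
# usage: pl.py done x y z roll   (record a typed shift) | pl.py to X Y Z YAW (print shift needed)
import sys,json,os,numpy as np
f='cmd.json'; c=json.load(open(f)) if os.path.exists(f) else [123.682,535.932,205.506,1.344]
k=sys.argv[1]; a=list(map(float,sys.argv[2:]))
s,co=np.sin(c[3]),np.cos(c[3]); R=np.array([[co,s,0],[s,-co,0],[0,0,-1.]])
if k=='done':
    c=list(np.array(c[:3])+10*R@np.array(a[:3]))+[c[3]-a[3]]; json.dump([float(v) for v in c],open(f,'w')); print('cmd',np.round(c,2))
    from station import state; st=state(); print('meas',np.round(st['tool_pos'],1),np.round(st['ee_rot'],3),'gap',round(st['finger_gap'],1),'F',np.round(st['wrist_force'],1),'t',round(st['time_s'],2))
else:
    d=R.T@(np.array(a[:3])-np.array(c[:3]))/10; print('shift cm',np.round(d,2),'roll',round(c[3]-a[3],3),'dist mm',round(10*np.linalg.norm(d)))
E
python3 pl.py to 468.5 258.4 80 .087
```

```text
shift cm [-19.29  39.84  12.55] roll 1.257 dist mm 460
```

```bash
python3 -m inch '[{"x":-19.3,"y":39.8,"z":4,"roll":1.257,"jaw":7},{"x":-19.3,"y":39.8,"z":4,"roll":1.257,"jaw":7},{"x":-19.3,"y":39.8,"z":4,"roll":1.257,"jaw":7},{"x":-19.3,"y":39.8,"z":4,"roll":1.257,"jaw":7},{"x":-19.3,"y":39.8,"z":12.5,"roll":1.257,"jaw":7},{"x":-19.3,"y":39.8,"z":12.5,"roll":1.257,"jaw":7},{"x":-19.3,"y":39.8,"z":12.5,"roll":1.257,"jaw":7},{"x":-19.3,"y":39.8,"z":12.5,"roll":1.257,"jaw":7},{"x":-19.3,"y":39.8,"z":12.5,"roll":1.257,"jaw":7},{"x":-19.3,"y":39.8,"z":12.5,"roll":1.257,"jaw":7}]'
python3 pl.py done -19.3 39.8 12.5 1.257
python3 pl.py to 468.5 258.4 3 .087
python3 - <<'E'
from h import *
p=camera_params('wrist'); im=snapshot('wrist')[:,:,::-1].copy()
for X in [(468.5,258.4,13)]:
    print(proj(p,X)); cv2.circle(im,tuple(int(round(v)) for v in proj(p,X)),2,(0,0,255),-1)
cv2.imwrite('pics/w1.png',im)
E
```

```text
time_s: 1.4
tool_pos: [467.7, 259.0, 80.8]
ee_rot: [-3.141, 0.0, 0.087]
wrist_force: [-0.1, 0.8, 0.3]
finger_gap: 69.5
cmd [4.6809e+02 2.5838e+02 8.0510e+01 9.0000e-02]
meas [467.7 259.   80.8] [-3.141  0.     0.087] gap 69.5 F [-0.1  0.8  0.3] t 1.4
shift cm [0.04 0.   7.75] roll 0.0 dist mm 78
(np.float64(324.11185479375234), np.float64(211.2269079930141))
```

View pics/w1.png

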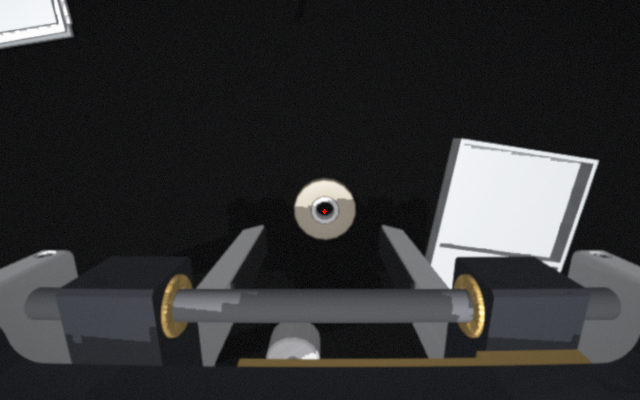

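The wrist view shows the brown wheel's hub at (324,210), about 1 px from the predicted (324,211). I'm descending to grip it.

```bash
python3 -m inch '[{"z":6,"jaw":7},{"z":7.7,"jaw":7},{"z":7.7,"jaw":7},{"z":7.7,"jaw":4.2},{"z":7.7,"jaw":4.2},{"z":7.7,"jaw":4.2},{"z":7.7,"jaw":4.2}]'
python3 pl.py done 0 0 7.7 0
```

```text
cmd [4.6809e+02 2.5838e+02 3.5100e+00 9.0000e-02]
meas [467.8 259.4  81.3] [-3.141e+00 -1.000e-03  8.800e-02] gap 69.8 F [-0.8  0.4 -0.2] t 1.45validation failed for argument at $[0]...
```

```bash
python3 pl.py done 0 0 -7.7 0; python3 -m inch '[{"x":0,"y":0,"z":6,"roll":0,"jaw":7},{"x":0,"y":0,"z":7.7,"roll":0,"jaw":7},{"x":0,"y":0,"z":7.7,"roll":0,"jaw":7},{"x":0,"y":0,"z":7.7,"roll":0,"jaw":4.2},{"x":0,"y":0,"z":7.7,"roll":0,"jaw":4.2},{"x":0,"y":0,"z":7.7,"roll":0,"jaw":4.2},{"x":0,"y":0,"z":7.7,"roll":0,"jaw":4.2}]' && python3 pl.py done 0 0 7.7 0; for y in 41.5; do python3 pl.py to 627.5 42 40 .087;done
```

```text
cmd [4.6809e+02 2.5838e+02 8.0510e+01 9.0000e-02]
meas [467.8 259.4  81.3] [-3.141e+00 -1.000e-03  8.800e-02] gap 69.8 F [-0.8  0.4 -0.2] t 1.45
time_s: 2.33
tool_pos: [469.0, 258.9, 5.0]
ee_rot: [-3.14, -0.002, 0.087]
wrist_force: [-1.2, -0.5, 4.6]
finger_gap: 51.3
cmd [4.6809e+02 2.5838e+02 3.5100e+00 9.0000e-02]
meas [469.  258.9   5. ] [-3.14e+00 -2.00e-03  8.70e-02] gap 51.3 F [-1.2 -0.5  4.6] t 2.33
shift cm [14.   22.94 -3.65] roll 0.0 dist mm 271
```

```bash
python3 -m inch '[{"x":0,"y":0,"z":-4,"roll":0,"jaw":4.2},{"x":14,"y":22.9,"z":-4,"roll":0,"jaw":4.2},{"x":14,"y":22.9,"z":-4,"roll":0,"jaw":4.2},{"x":14,"y":22.9,"z":-4,"roll":0,"jaw":4.2},{"x":14,"y":22.9,"z":-4,"roll":0,"jaw":4.2},{"x":14,"y":22.9,"z":-4,"roll":0,"jaw":4.2},{"x":14,"y":22.9,"z":-4,"roll":0,"jaw":4.2},{"x":14,"y":22.9,"z":-1.2,"roll":0,"jaw":4.2},{"x":14,"y":22.9,"z":-0.9,"roll":0,"jaw":4.2},{"x":14,"y":22.9,"z":-0.9,"roll":0,"jaw":4.2}]' && python3 pl.py done 14 22.9 -0.9 0
python3 - <<'E'
from h import *
cv2.imwrite('pics/w2.png',snapshot('wrist')[:,:,::-1]);cv2.imwrite('pics/s2.png',cv2.resize(snapshot('scene')[130:300,190:460,::-1],None,fx=2.9,fy=2.9))
E
```

```text
time_s: 3.58
tool_pos: [626.7, 43.9, 12.5]
ee_rot: [-3.141, 0.001, 0.089]
wrist_force: [0.3, 0.3, -0.3]
finger_gap: 51.0
cmd [6.2746e+02 4.2410e+01 1.2510e+01 9.0000e-02]
meas [626.7  43.9  12.5] [-3.141e+00  1.000e-03  8.900e-02] gap 51.0 F [ 0.3  0.3 -0.3] t 3.58
```

View pics/w2.png

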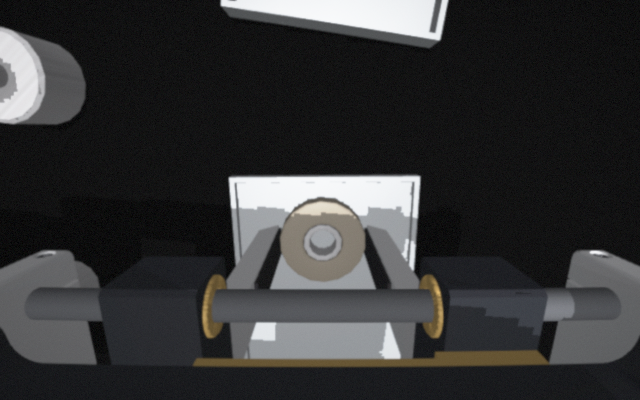

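View pics/s2.png

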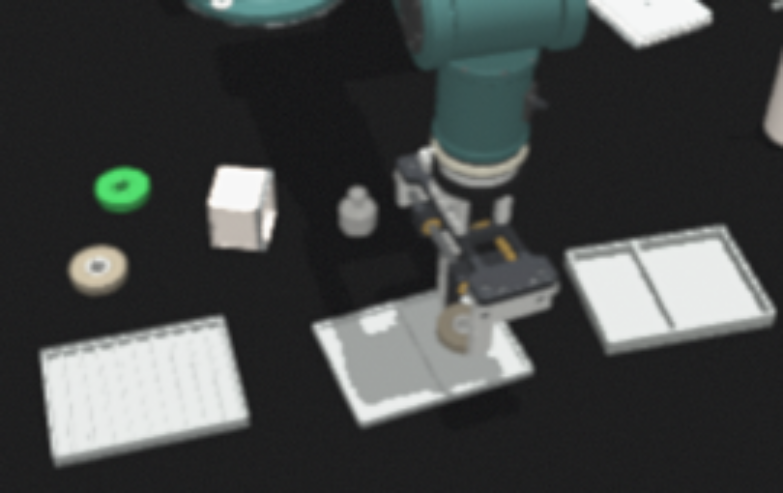

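The wheel is held level over the +y bay: hub at wrist (323,242), disc round. I'm lowering it, releasing and checking.

```bash
python3 -m inch '[{"x":0,"y":0,"z":0.4,"roll":0,"jaw":4.2},{"x":0,"y":0,"z":0.6,"roll":0,"jaw":4.2},{"x":0,"y":0,"z":0.6,"roll":0,"jaw":4.2},{"x":0,"y":0,"z":0.6,"roll":0,"jaw":6.4},{"x":0,"y":0,"z":0.6,"roll":0,"jaw":6.4},{"x":0,"y":0,"z":0.6,"roll":0,"jaw":6.4},{"x":0,"y":0,"z":-3,"roll":0,"jaw":7},{"x":0,"y":0,"z":-6,"roll":0,"jaw":7}]' && python3 pl.py done 0 0 -6 0
python3 - <<'E'
from h import *
cv2.imwrite('pics/w3.png',snapshot('wrist')[:,:,::-1])
E
python3 pl.py to 452.5 123 90 -.044;python3 pl.py to 460 -260 80 .087
```

```text
time_s: 4.68
tool_pos: [627.3, 42.4, 72.8]
ee_rot: [-3.141, 0.001, 0.087]
wrist_force: [0.9, -0.4, 0.3]
finger_gap: 69.9
cmd [6.2746e+02 4.2410e+01 7.2510e+01 9.0000e-02]
meas [627.3  42.4  72.8] [-3.141e+00  1.000e-03  8.700e-02] gap 69.9 F [ 0.9 -0.4  0.3] t 4.67
shift cm [-16.73  -9.55  -1.75] roll 0.131 dist mm 193
shift cm [-19.31  28.67  -0.75] roll 0.0 dist mm 346
```

View pics/w3.png

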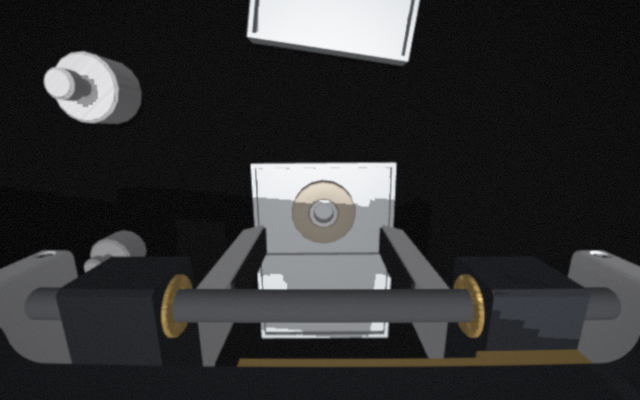

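Wheel 1 lies flat in the +y bay, hub at (323,210). Next is the right-hand wheel.

```bash
python3 -m inch '[{"x":-19.3,"y":28.7,"z":-0.7,"roll":0,"jaw":7},{"x":-19.3,"y":28.7,"z":-0.7,"roll":0,"jaw":7},{"x":-19.3,"y":28.7,"z":-0.7,"roll":0,"jaw":7},{"x":-19.3,"y":28.7,"z":-0.7,"roll":0,"jaw":7},{"x":-19.3,"y":28.7,"z":-0.7,"roll":0,"jaw":7},{"x":-19.3,"y":28.7,"z":-0.7,"roll":0,"jaw":7},{"x":-19.3,"y":28.7,"z":-0.7,"roll":0,"jaw":7}]' && python3 pl.py done -19.3 28.7 -0.7 0
python3 - <<'E'
from h import *
p=camera_params('wrist'); im=snapshot('wrist')[:,:,::-1].copy()
X=(460,-260,13)
print(proj(p,X)); cv2.circle(im,tuple(int(round(v)) for v in proj(p,X)),2,(0,0,255),-1)
cv2.imwrite('pics/w4.png',im)
E
python3 pl.py to 460 -260 3.5 .087
```

```text
time_s: 5.6
tool_pos: [458.9, -262.0, 78.8]
ee_rot: [-3.141, 0.0, 0.083]
wrist_force: [-0.0, -0.4, 1.1]
finger_gap: 70.4
cmd [ 4.6013e+02 -2.6027e+02  7.9510e+01  9.0000e-02]
meas [ 458.9 -262.    78.8] [-3.141  0.     0.083] gap 70.4 F [-0.  -0.4  1.1] t 5.6
(np.float64(324.8719966375746), np.float64(208.84950847694745))
shift cm [-0.01 -0.03  7.6 ] roll 0.0 dist mm 76
```

View pics/w4.png

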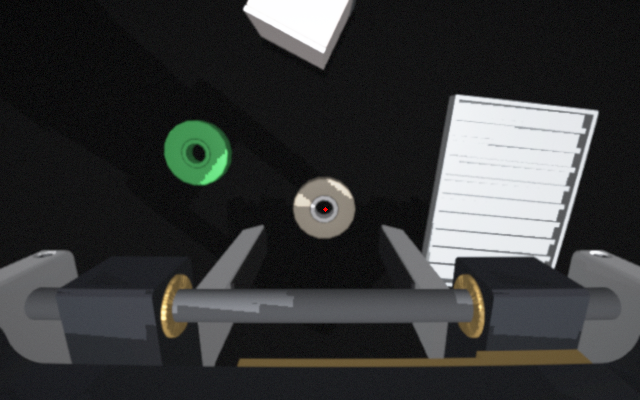

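The brown wheel's hub is at (324,208), as predicted. The green one at (197,152) stays.

```bash
python3 -m inch '[{"x":0,"y":0,"z":6,"roll":0,"jaw":7},{"x":0,"y":0,"z":7.6,"roll":0,"jaw":7},{"x":0,"y":0,"z":7.6,"roll":0,"jaw":7},{"x":0,"y":0,"z":7.6,"roll":0,"jaw":4.2},{"x":0,"y":0,"z":7.6,"roll":0,"jaw":4.2},{"x":0,"y":0,"z":7.6,"roll":0,"jaw":4.2},{"x":0,"y":0,"z":7.6,"roll":0,"jaw":4.2}]' && python3 pl.py done 0 0 7.6 0; python3 pl.py to 634.4 -36.9 6.5 .087
```

```text
time_s: 6.52
tool_pos: [460.8, -260.2, 4.1]
ee_rot: [3.141, -0.001, 0.087]
wrist_force: [1.1, 1.9, 2.0]
finger_gap: 50.8
cmd [ 4.6013e+02 -2.6027e+02  3.5100e+00  9.0000e-02]
meas [ 460.8 -260.2    4.1] [ 3.141e+00 -1.000e-03  8.700e-02] gap 50.8 F [1.1 1.9 2. ] t 6.53
shift cm [ 19.3  -20.74  -0.3 ] roll 0.0 dist mm 283
```

```bash
python3 -m inch '[{"x":0,"y":0,"z":-4,"roll":0,"jaw":4.2},{"x":19.3,"y":-20.7,"z":-4,"roll":0,"jaw":4.2},{"x":19.3,"y":-20.7,"z":-4,"roll":0,"jaw":4.2},{"x":19.3,"y":-20.7,"z":-4,"roll":0,"jaw":4.2},{"x":19.3,"y":-20.7,"z":-4,"roll":0,"jaw":4.2},{"x":19.3,"y":-20.7,"z":-4,"roll":0,"jaw":4.2},{"x":19.3,"y":-20.7,"z":-4,"roll":0,"jaw":4.2},{"x":19.3,"y":-20.7,"z":-1.2,"roll":0,"jaw":4.2},{"x":19.3,"y":-20.7,"z":-0.9,"roll":0,"jaw":4.2},{"x":19.3,"y":-20.7,"z":-0.5,"roll":0,"jaw":4.2},{"x":19.3,"y":-20.7,"z":-0.3,"roll":0,"jaw":4.2},{"x":19.3,"y":-20.7,"z":-0.3,"roll":0,"jaw":4.2},{"x":19.3,"y":-20.7,"z":-0.3,"roll":0,"jaw":6.4},{"x":19.3,"y":-20.7,"z":-0.3,"roll":0,"jaw":6.4},{"x":19.3,"y":-20.7,"z":-0.3,"roll":0,"jaw":6.4},{"x":19.3,"y":-20.7,"z":-4,"roll":0,"jaw":7},{"x":19.3,"y":-20.7,"z":-8,"roll":0,"jaw":7},{"x":19.3,"y":-20.7,"z":-8,"roll":0,"jaw":7}]' && python3 pl.py done 19.3 -20.7 -8 0
python3 - <<'E'
from h import *
cv2.imwrite('pics/w5.png',snapshot('wrist')[:,:,::-1])
E
python3 pl.py to 452.5 123 95 -.044;python3 pl.py to 457.5 -8 95 -.044
```

```text
time_s: 8.78
tool_pos: [637.4, -37.6, 88.4]
ee_rot: [3.14, -0.009, 0.087]
wrist_force: [-0.4, -0.5, 0.2]
finger_gap: 70.1
cmd [ 6.3441e+02 -3.7290e+01  8.3510e+01  9.0000e-02]
meas [637.4 -37.6  88.4] [ 3.14  -0.009  0.087] gap 70.1 F [-0.4 -0.5  0.2] t 8.78
shift cm [-16.73 -17.55  -1.15] roll 0.131 dist mm 243
shift cm [-17.37  -4.45  -1.15] roll 0.131 dist mm 180
```

View pics/w5.png

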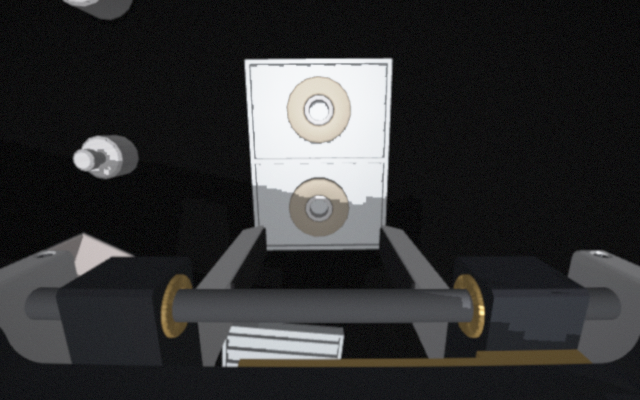

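Both wheels are flat, one per bay, with hubs at (319,110) and (319,208). The small weight is next.

```bash
python3 -m inch '[{"x":-17.4,"y":-4.4,"z":-1.2,"roll":0.131,"jaw":7},{"x":-17.4,"y":-4.4,"z":-1.2,"roll":0.131,"jaw":7},{"x":-17.4,"y":-4.4,"z":-1.2,"roll":0.131,"jaw":7},{"x":-17.4,"y":-4.4,"z":-1.2,"roll":0.131,"jaw":7},{"x":-17.4,"y":-4.4,"z":-1.2,"roll":0.131,"jaw":7},{"x":-17.4,"y":-4.4,"z":4,"roll":0.131,"jaw":7},{"x":-17.4,"y":-4.4,"z":7.8,"roll":0.131,"jaw":7},{"x":-17.4,"y":-4.4,"z":7.8,"roll":0.131,"jaw":7},{"x":-17.4,"y":-4.4,"z":7.8,"roll":0.131,"jaw":2.4},{"x":-17.4,"y":-4.4,"z":7.8,"roll":0.131,"jaw":2.4},{"x":-17.4,"y":-4.4,"z":7.8,"roll":0.131,"jaw":2.4},{"x":-17.4,"y":-4.4,"z":7.8,"roll":0.131,"jaw":2.4},{"x":-17.4,"y":-4.4,"z":7.8,"roll":0.131,"jaw":2.4},{"x":-17.4,"y":-4.4,"z":7.8,"roll":0.131,"jaw":2.4}]' && python3 pl.py done -17.4 -4.4 7.8 .131
python3 - <<'E'
from h import *
cv2.imwrite('pics/w6.png',snapshot('wrist')[:,:,::-1])
E
python3 pl.py to 623 199 9 -.044
```

```text
time_s: 10.58
tool_pos: [457.6, -8.6, 5.9]
ee_rot: [-3.142, -0.001, -0.044]
wrist_force: [-0.7, 0.3, 1.3]
finger_gap: 33.3
cmd [ 4.5725e+02 -8.5700e+00  5.5100e+00 -4.0000e-02]
meas [457.6  -8.6   5.9] [-3.142e+00 -1.000e-03 -4.400e-02] gap 33.3 F [-0.7  0.3  1.3] t 10.57
shift cm [ 15.65 -21.47  -0.35] roll 0.0 dist mm 266
```

View pics/w6.png

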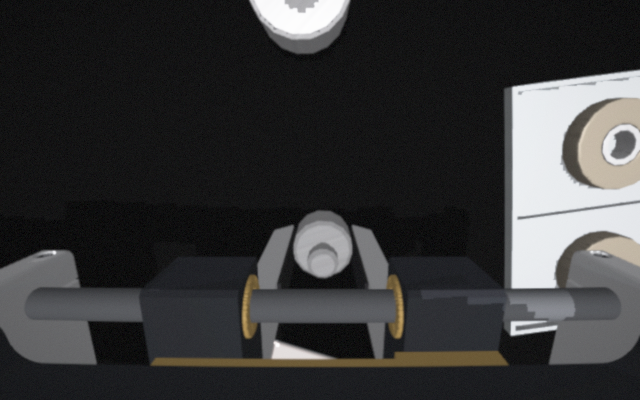

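The small weight is gripped (gap 33 mm), upright at (322,245).

```bash
python3 -m inch '[{"x":0,"y":0,"z":-5,"roll":0,"jaw":2.4},{"x":15.6,"y":-21.5,"z":-5,"roll":0,"jaw":2.4},{"x":15.6,"y":-21.5,"z":-5,"roll":0,"jaw":2.4},{"x":15.6,"y":-21.5,"z":-5,"roll":0,"jaw":2.4},{"x":15.6,"y":-21.5,"z":-5,"roll":0,"jaw":2.4},{"x":15.6,"y":-21.5,"z":-5,"roll":0,"jaw":2.4},{"x":15.6,"y":-21.5,"z":-5,"roll":0,"jaw":2.4},{"x":15.6,"y":-21.5,"z":-1.5,"roll":0,"jaw":2.4},{"x":15.6,"y":-21.5,"z":-0.9,"roll":0,"jaw":2.4},{"x":15.6,"y":-21.5,"z":-0.5,"roll":0,"jaw":2.4},{"x":15.6,"y":-21.5,"z":-0.3,"roll":0,"jaw":2.4},{"x":15.6,"y":-21.5,"z":-0.3,"roll":0,"jaw":2.4},{"x":15.6,"y":-21.5,"z":-0.3,"roll":0,"jaw":5},{"x":15.6,"y":-21.5,"z":-0.3,"roll":0,"jaw":5},{"x":15.6,"y":-21.5,"z":-0.3,"roll":0,"jaw":5},{"x":15.6,"y":-21.5,"z":-0.3,"roll":0,"jaw":5},{"x":15.6,"y":-21.5,"z":-5,"roll":0,"jaw":7},{"x":15.6,"y":-21.5,"z":-9,"roll":0,"jaw":7},{"x":15.6,"y":-21.5,"z":-9,"roll":0,"jaw":7}]' && python3 pl.py done 15.6 -21.5 -9 0
python3 - <<'E'
from h import *
cv2.imwrite('pics/w7.png',snapshot('wrist')[:,:,::-1])
E
python3 pl.py to 452.5 123 95 -.044;python3 pl.py to 452.5 123 5.5 -.044
```

```text
time_s: 13.0
tool_pos: [625.5, 200.1, 100.8]
ee_rot: [-3.139, -0.009, -0.044]
wrist_force: [-0.2, 0.0, 0.3]
finger_gap: 69.8
cmd [ 6.2255e+02  1.9936e+02  9.5510e+01 -4.0000e-02]
meas [625.5 200.1 100.8] [-3.139 -0.009 -0.044] gap 69.8 F [-0.2  0.   0.3] t 13.0
shift cm [-16.65   8.38   0.05] roll 0.0 dist mm 186
shift cm [-16.65   8.38   9.  ] roll 0.0 dist mm 207
```

View pics/w7.png

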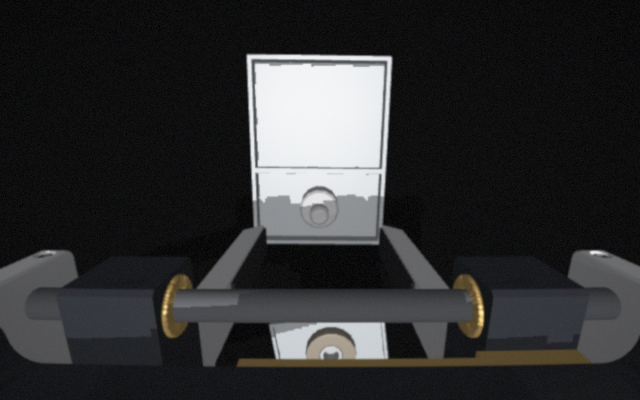

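The small weight stands in the narrow bay at (319,207). The large weight is next.

```bash
python3 -m inch '[{"x":-16.6,"y":8.4,"z":0,"roll":0,"jaw":7.4},{"x":-16.6,"y":8.4,"z":0,"roll":0,"jaw":7.4},{"x":-16.6,"y":8.4,"z":0,"roll":0,"jaw":7.4},{"x":-16.6,"y":8.4,"z":0,"roll":0,"jaw":7.4},{"x":-16.6,"y":8.4,"z":0,"roll":0,"jaw":7.4},{"x":-16.6,"y":8.4,"z":5,"roll":0,"jaw":7.4},{"x":-16.6,"y":8.4,"z":9,"roll":0,"jaw":7.4},{"x":-16.6,"y":8.4,"z":9,"roll":0,"jaw":7.4},{"x":-16.6,"y":8.4,"z":9,"roll":0,"jaw":3.8},{"x":-16.6,"y":8.4,"z":9,"roll":0,"jaw":3.8},{"x":-16.6,"y":8.4,"z":9,"roll":0,"jaw":3.8},{"x":-16.6,"y":8.4,"z":9,"roll":0,"jaw":3.8},{"x":-16.6,"y":8.4,"z":9,"roll":0,"jaw":3.8}]' && python3 pl.py done -16.6 8.4 9 0
python3 - <<'E'
from h import *
cv2.imwrite('pics/w8.png',snapshot('wrist')[:,:,::-1])
E
python3 pl.py to 626.5 278 8.5 -.044
```

```text
time_s: 14.68
tool_pos: [453.0, 123.0, 6.5]
ee_rot: [-3.141, -0.0, -0.044]
wrist_force: [-2.8, 0.5, 6.1]
finger_gap: 47.0
cmd [ 4.5302e+02  1.2274e+02  5.5100e+00 -4.0000e-02]
meas [453.  123.    6.5] [-3.141 -0.    -0.044] gap 47.0 F [-2.8  0.5  6.1] t 14.68
shift cm [ 16.65 -16.27  -0.3 ] roll 0.0 dist mm 233
```

View pics/w8.png

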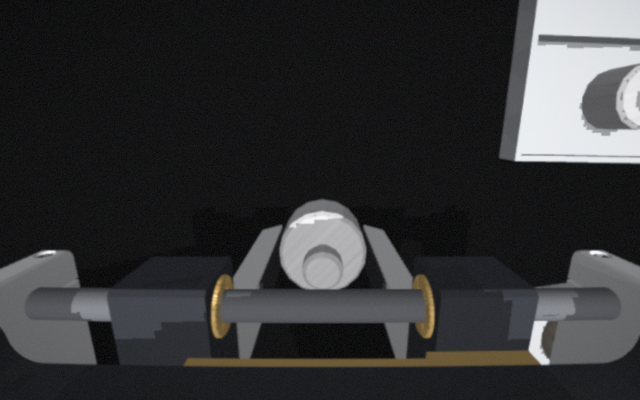

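The large weight is gripped (gap 47 mm) and upright, knob at (322,268).

```bash
python3 -m inch '[{"x":0,"y":0,"z":-4,"roll":0,"jaw":3.8},{"x":2,"y":-5,"z":-6.5,"roll":0,"jaw":3.8},{"x":16.6,"y":-16.3,"z":-6.5,"roll":0,"jaw":3.8},{"x":16.6,"y":-16.3,"z":-6.5,"roll":0,"jaw":3.8},{"x":16.6,"y":-16.3,"z":-6.5,"roll":0,"jaw":3.8},{"x":16.6,"y":-16.3,"z":-6.5,"roll":0,"jaw":3.8},{"x":16.6,"y":-16.3,"z":-6.5,"roll":0,"jaw":3.8},{"x":16.6,"y":-16.3,"z":-3,"roll":0,"jaw":3.8},{"x":16.6,"y":-16.3,"z":-1.2,"roll":0,"jaw":3.8},{"x":16.6,"y":-16.3,"z":-0.7,"roll":0,"jaw":3.8},{"x":16.6,"y":-16.3,"z":-0.4,"roll":0,"jaw":3.8},{"x":16.6,"y":-16.3,"z":-0.3,"roll":0,"jaw":3.8},{"x":16.6,"y":-16.3,"z":-0.3,"roll":0,"jaw":3.8},{"x":16.6,"y":-16.3,"z":-0.3,"roll":0,"jaw":6.4},{"x":16.6,"y":-16.3,"z":-0.3,"roll":0,"jaw":6.4},{"x":16.6,"y":-16.3,"z":-0.3,"roll":0,"jaw":6.4},{"x":16.6,"y":-16.3,"z":-0.3,"roll":0,"jaw":6.4},{"x":16.6,"y":-16.3,"z":-5,"roll":0,"jaw":7},{"x":16.6,"y":-16.3,"z":-9,"roll":0,"jaw":7},{"x":16.6,"y":-16.3,"z":-9,"roll":0,"jaw":7}]' && python3 pl.py done 16.6 -16.3 -9 0
python3 - <<'E'
from h import *
cv2.imwrite('pics/w9.png',snapshot('wrist')[:,:,::-1])
E
```

```text
time_s: 17.23
tool_pos: [628.8, 279.3, 101.2]
ee_rot: [-3.138, -0.009, -0.044]
wrist_force: [-0.2, -0.5, 0.1]
finger_gap: 70.4
cmd [ 6.2603e+02  2.7828e+02  9.5510e+01 -4.0000e-02]
meas [628.8 279.3 101.2] [-3.138 -0.009 -0.044] gap 70.4 F [-0.2 -0.5  0.1] t 17.23
```

View pics/w9.png

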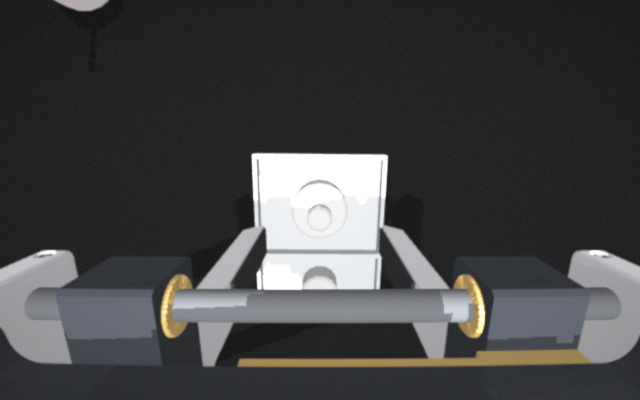

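The large weight stands in the wide bay at (319,210). Only the cup remains. The tool can only point down, so I'll grip the cup across its side walls, push its lower rim against the drain tray's wall to pivot it in the pads, then press it flat on the ribs. First I want a precise view of it from above.

```bash
python3 pl.py to 435 -118 120 -.387
```

```text
shift cm [-17.34  40.43  -2.45] roll 0.343 dist mm 441
```

```bash
python3 -m inch '[{"x":-17.3,"y":40.4,"z":-2.5,"roll":0.343,"jaw":8},{"x":-17.3,"y":40.4,"z":-2.5,"roll":0.343,"jaw":8},{"x":-17.3,"y":40.4,"z":-2.5,"roll":0.343,"jaw":8},{"x":-17.3,"y":40.4,"z":-2.5,"roll":0.343,"jaw":8},{"x":-17.3,"y":40.4,"z":-2.5,"roll":0.343,"jaw":8},{"x":-17.3,"y":40.4,"z":-2.5,"roll":0.343,"jaw":8},{"x":-17.3,"y":40.4,"z":-2.5,"roll":0.343,"jaw":8},{"x":-17.3,"y":40.4,"z":-2.5,"roll":0.343,"jaw":8},{"x":-17.3,"y":40.4,"z":-2.5,"roll":0.343,"jaw":8},{"x":-17.3,"y":40.4,"z":-2.5,"roll":0.343,"jaw":8}]' && python3 pl.py done -17.3 40.4 -2.5 .343
python3 - <<'E'
from h import *
import pickle
p=camera_params('wrist'); im=snapshot('wrist')[:,:,::-1].copy(); cv2.imwrite('pics/w10raw.png',im); pickle.dump(p,open('w10.pkl','wb'))
f=np.array([.378,.926]);s=np.array([.926,-.378]); C=np.array([435,-118])
for a in(-25,25):
  for b in(-27,27):
    X=np.r_[C+a*f+b*s,54]; u=proj(p,X); print(a,b,np.round(u,1)); cv2.circle(im,tuple(int(round(v)) for v in u),2,(0,0,255),-1)
cv2.imwrite('pics/w10.png',im)
E
```

```text
time_s: 18.52
tool_pos: [435.6, -116.3, 119.6]
ee_rot: [-3.141, 0.002, -0.385]
wrist_force: [0.7, -0.2, -0.9]
finger_gap: 80.0
cmd [ 4.3543e+02 -1.1772e+02  1.2051e+02 -3.9000e-01]
meas [ 435.6 -116.3  119.6] [-3.141e+00  2.000e-03 -3.850e-01] gap 80.0 F [ 0.7 -0.2 -0.9] t 18.52
-25 -27 [291.1 241.3]
-25 27 [354.7 241.5]
25 -27 [289.8 183.1]
25 27 [356.5 183.4]
```

View pics/w10.png

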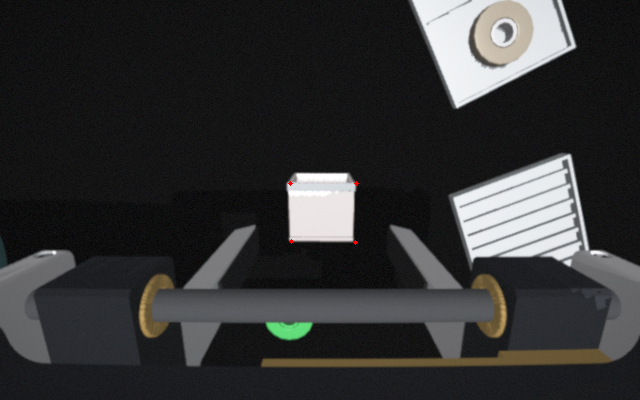

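The predicted corners fall on the cup's top face (289–356, 183–242). The mouth is at the top of the image, along tool −y. I'm gripping it 23 mm behind the mouth and 40 mm up.

```bash
python3 -m inch '[{"x":0,"y":-0.2,"z":5,"roll":0,"jaw":8},{"x":0,"y":-0.2,"z":9.9,"roll":0,"jaw":8},{"x":0,"y":-0.2,"z":9.9,"roll":0,"jaw":8},{"x":0,"y":-0.2,"z":9.9,"roll":0,"jaw":4.4},{"x":0,"y":-0.2,"z":9.9,"roll":0,"jaw":4.4},{"x":0,"y":-0.2,"z":9.9,"roll":0,"jaw":4.4},{"x":0,"y":-0.2,"z":9.9,"roll":0,"jaw":4.4},{"x":0,"y":-0.2,"z":5.9,"roll":0,"jaw":4.4},{"x":0,"y":-0.2,"z":5.9,"roll":0,"jaw":4.4}]' && python3 pl.py done 0 -.2 5.9 0
python3 - <<'E'
from h import *
cv2.imwrite('pics/w11.png',snapshot('wrist')[:,:,::-1]);cv2.imwrite('pics/s11.png',cv2.resize(snapshot('scene')[130:300,190:460,::-1],None,fx=2.9,fy=2.9))
E
python3 pl.py to 515 -242 61.5 -1.571
```

```text
time_s: 19.7
tool_pos: [438.7, -117.0, 64.7]
ee_rot: [-3.142, -0.008, -0.387]
wrist_force: [0.3, -0.0, 0.1]
finger_gap: 54.1
cmd [ 4.3618e+02 -1.1586e+02  6.1510e+01 -3.9000e-01]
meas [ 438.7 -117.    64.7] [-3.142 -0.008 -0.387] gap 54.1 F [ 0.3 -0.   0.1] t 19.7
shift cm [12.06  8.71  0.  ] roll 1.184 dist mm 149
```

View pics/w11.png

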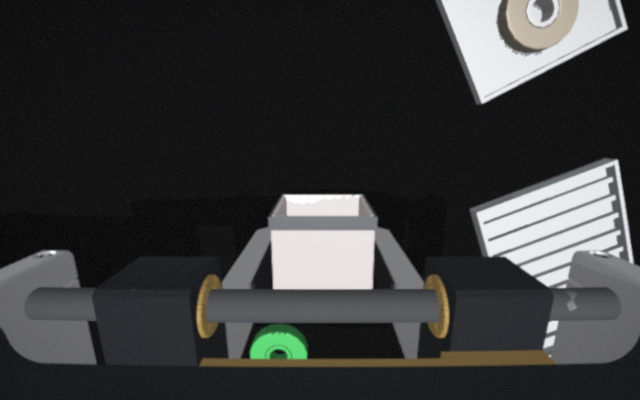

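View pics/s11.png

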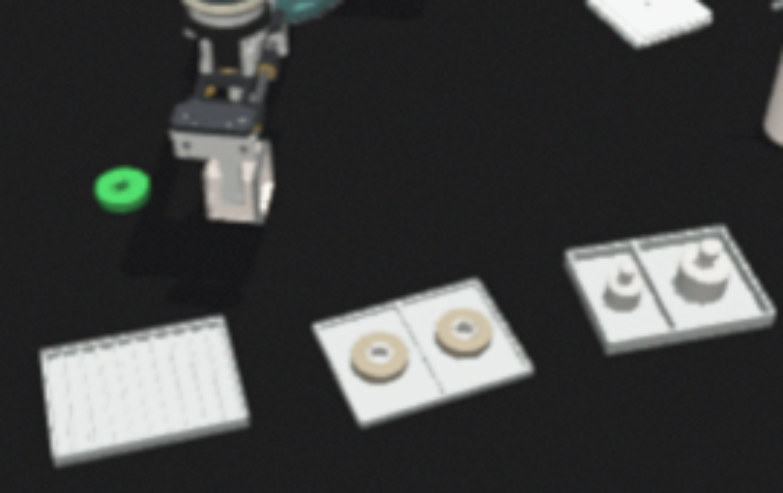

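The cup is held level with its mouth forward. I'm turning it to face the drain tray's near wall.

```bash
python3 -m inch '[{"x":12.1,"y":8.7,"z":0,"roll":1.184,"jaw":4.4},{"x":12.1,"y":8.7,"z":0,"roll":1.184,"jaw":4.4},{"x":12.1,"y":8.7,"z":0,"roll":1.184,"jaw":4.4},{"x":12.1,"y":8.7,"z":0,"roll":1.184,"jaw":4.4},{"x":12.1,"y":8.7,"z":0,"roll":1.184,"jaw":4.4},{"x":12.1,"y":8.7,"z":0,"roll":1.184,"jaw":4.4},{"x":12.1,"y":8.7,"z":0,"roll":1.184,"jaw":4.4},{"x":12.1,"y":8.7,"z":0,"roll":1.184,"jaw":4.4},{"x":12.1,"y":8.7,"z":2.5,"roll":1.184,"jaw":4.4},{"x":12.1,"y":8.7,"z":3.4,"roll":1.184,"jaw":4.4},{"x":12.1,"y":8.7,"z":3.4,"roll":1.184,"jaw":4.4},{"x":12.1,"y":8.7,"z":3.4,"roll":1.184,"jaw":4.4}]' && python3 pl.py done 12.1 8.7 3.4 1.184
python3 - <<'E'
from h import *
cv2.imwrite('pics/w12.png',snapshot('wrist')[:,:,::-1]);cv2.imwrite('pics/s12.png',cv2.resize(snapshot('scene')[130:300,190:460,::-1],None,fx=2.9,fy=2.9))
E
```

```text
time_s: 21.3
tool_pos: [515.8, -242.3, 28.0]
ee_rot: [-3.141, -0.0, -1.571]
wrist_force: [0.1, 1.5, 1.1]
finger_gap: 53.8
cmd [ 515.4  -242.1    27.51   -1.57]
meas [ 515.8 -242.3   28. ] [-3.141 -0.    -1.571] gap 53.8 F [0.1 1.5 1.1] t 21.3
```

View pics/w12.png

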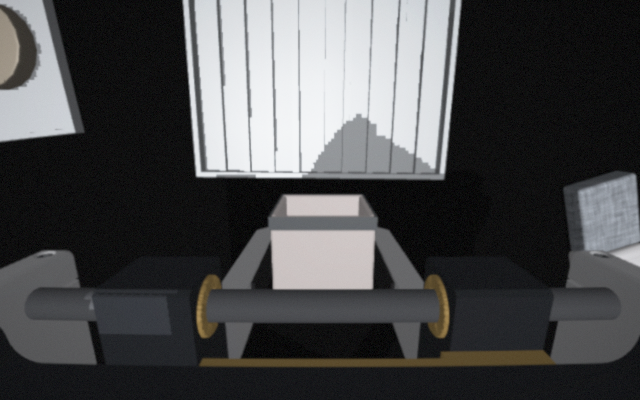

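View pics/s12.png

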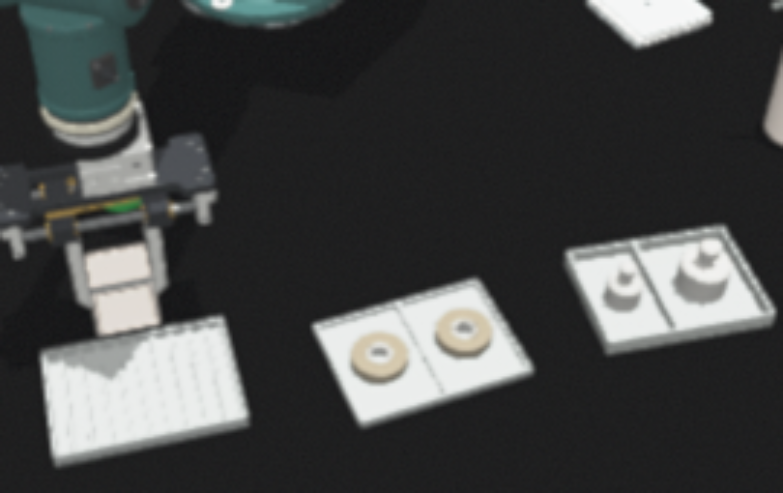

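The mouth faces the tray wall squarely, with its rim about 14 mm short. I'm pushing slowly and watching the force.

```bash
python3 -m inch '[{"x":0,"y":-1.0,"z":0,"roll":0,"jaw":4.4},{"x":0,"y":-1.3,"z":0,"roll":0,"jaw":4.4},{"x":0,"y":-1.6,"z":0,"roll":0,"jaw":4.4},{"x":0,"y":-1.9,"z":0,"roll":0,"jaw":4.4},{"x":0,"y":-2.2,"z":0,"roll":0,"jaw":4.4},{"x":0,"y":-2.2,"z":0,"roll":0,"jaw":4.4}]' && python3 pl.py done 0 -2.2 0 0
python3 - <<'E'
from h import *
cv2.imwrite('pics/w13.png',snapshot('wrist')[:,:,::-1])
E
```

```text
time_s: 22.15
tool_pos: [530.3, -241.6, 25.9]
ee_rot: [3.125, 0.003, -1.572]
wrist_force: [-16.5, 0.1, 6.6]
finger_gap: 53.6
cmd [ 537.4  -242.1    27.51   -1.57]
meas [ 530.3 -241.6   25.9] [ 3.125e+00  3.000e-03 -1.572e+00] gap 53.6 F [-16.5   0.1   6.6] t 22.15
```

View pics/w13.png

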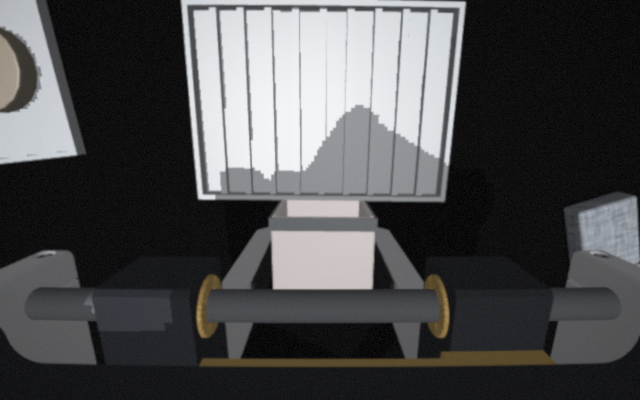

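The force is 16 N and the cup hasn't turned yet, because the arm yields. I'll push on in steps.

```bash
python3 -m inch '[{"x":0,"y":-0.4,"z":0,"roll":0,"jaw":4.4},{"x":0,"y":-0.8,"z":0,"roll":0,"jaw":4.4},{"x":0,"y":-0.8,"z":0,"roll":0,"jaw":4.4}]' && python3 pl.py done 0 -0.8 0 0
python3 - <<'E'
from h import *
cv2.imwrite('pics/w14.png',snapshot('wrist')[150:400,160:480,::-1])
E
```

```text
time_s: 22.58
tool_pos: [538.7, -241.7, 26.3]
ee_rot: [3.125, 0.002, -1.572]
wrist_force: [-14.2, 0.9, 7.0]
finger_gap: 53.6
cmd [ 545.4  -242.1    27.51   -1.57]
meas [ 538.7 -241.7   26.3] [ 3.125e+00  2.000e-03 -1.572e+00] gap 53.6 F [-14.2   0.9   7. ] t 22.57
```

View pics/w14.png

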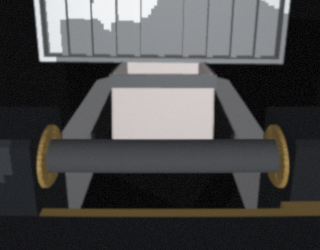

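```bash
python3 - <<'E'
from h import *
cv2.imwrite('pics/w15.png',snapshot('wrist')[:,:,::-1]);cv2.imwrite('pics/s15.png',cv2.resize(snapshot('scene')[160:290,180:290,::-1],None,fx=4.5,fy=4.5,interpolation=cv2.INTER_CUBIC))
E
```

```text
(no output)
```

View pics/w15.png

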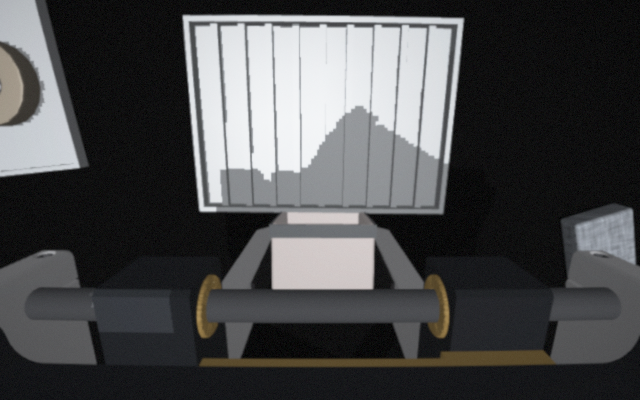

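View pics/s15.png

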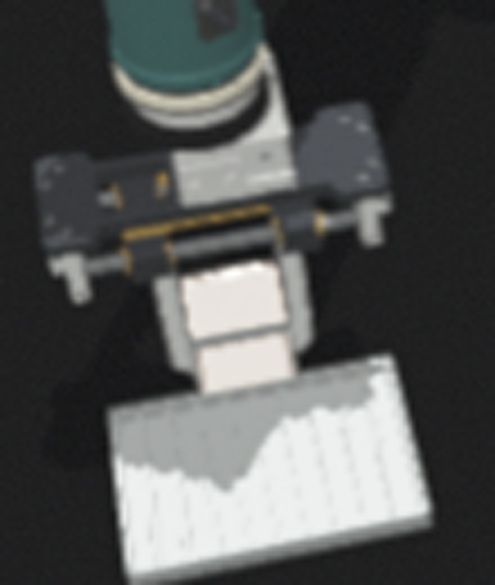

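The rim moved from row 222 to 231 without turning, so the cup slid about 9 mm back in the pads. The long pads resist the turn more than the slide. I'll set it down and regrip only its top 8 mm with the fingertips, which gives much less turning friction and a longer lever.

```bash
python3 -m inch '[{"x":0,"y":1.5,"z":0,"roll":0,"jaw":4.4},{"x":0,"y":3.5,"z":0,"roll":0,"jaw":4.4},{"x":0,"y":3.5,"z":0,"roll":0,"jaw":4.4},{"x":0,"y":3.5,"z":0.6,"roll":0,"jaw":4.4},{"x":0,"y":3.5,"z":0.7,"roll":0,"jaw":4.4},{"x":0,"y":3.5,"z":0.7,"roll":0,"jaw":6.8},{"x":0,"y":3.5,"z":0.7,"roll":0,"jaw":6.8},{"x":0,"y":3.5,"z":0.7,"roll":0,"jaw":6.8},{"x":0,"y":3.5,"z":-1.8,"roll":0,"jaw":6.8},{"x":0,"y":4.5,"z":-4,"roll":0,"jaw":6.8},{"x":0,"y":4.5,"z":-4,"roll":0,"jaw":6.8},{"x":0,"y":4.5,"z":-4,"roll":0,"jaw":6.8}]' && python3 pl.py done 0 4.5 -4 0
python3 - <<'E'
from h import *
import pickle
p=camera_params('wrist'); im=snapshot('wrist')[:,:,::-1]; cv2.imwrite('pics/w16.png',im); pickle.dump(p,open('w16.pkl','wb'))
E
```

```text
time_s: 24.22
tool_pos: [500.1, -241.8, 66.4]
ee_rot: [3.141, 0.001, -1.571]
wrist_force: [-0.5, -0.1, -0.2]
finger_gap: 67.9
cmd [ 500.4  -242.09   67.51   -1.57]
meas [ 500.1 -241.8   66.4] [ 3.141e+00  1.000e-03 -1.571e+00] gap 67.9 F [-0.5 -0.1 -0.2] t 24.23
```

View pics/w16.png

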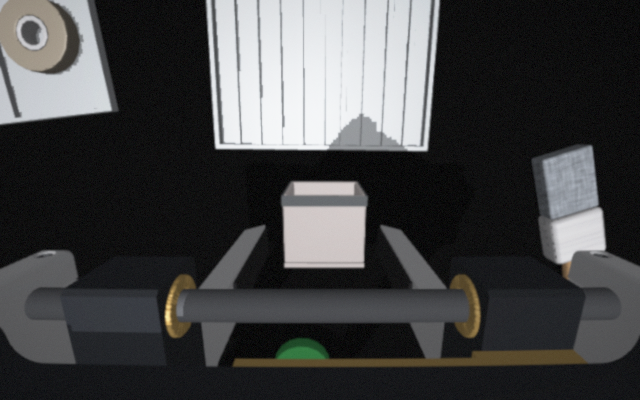

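```bash
python3 - <<'E'
from h import *
import pickle
p=pickle.load(open('w16.pkl','rb'))
for uv in [(281,194.5),(367,194.5),(285,266),(364,266)]: print(uv,np.round(plane(p,uv,54),1))
E
```

```text
(281, 194.5) [ 525.5 -216.1   54. ]
(367, 194.5) [ 525.6 -271.1   54. ]
(285, 266) [ 476.  -217.3   54. ]
(364, 266) [ 476.  -270.8   54. ]
```

The cup lies flat at x 476–525.5, y −217 to −271, which matches its size. I'm gripping its top 8 mm at mid-length, lifting it 6 mm and pushing against the wall.

```bash
python3 -m inch '[{"x":0.1,"y":0,"z":2.15,"roll":0,"jaw":6.8},{"x":0.1,"y":0,"z":2.15,"roll":0,"jaw":6.8},{"x":0.1,"y":0,"z":2.15,"roll":0,"jaw":4.4},{"x":0.1,"y":0,"z":2.15,"roll":0,"jaw":4.4},{"x":0.1,"y":0,"z":2.15,"roll":0,"jaw":4.4},{"x":0.1,"y":0,"z":2.15,"roll":0,"jaw":4.4},{"x":0.1,"y":0,"z":1.55,"roll":0,"jaw":4.4},{"x":0.1,"y":-1,"z":1.55,"roll":0,"jaw":4.4},{"x":0.1,"y":-2.2,"z":1.55,"roll":0,"jaw":4.4},{"x":0.1,"y":-2.6,"z":1.55,"roll":0,"jaw":4.4},{"x":0.1,"y":-3,"z":1.55,"roll":0,"jaw":4.4},{"x":0.1,"y":-3.4,"z":1.55,"roll":0,"jaw":4.4},{"x":0.1,"y":-3.6,"z":1.55,"roll":0,"jaw":4.4}]' && python3 pl.py done 0.1 -3.6 1.55 0
python3 - <<'E'
from h import *
cv2.imwrite('pics/w17.png',snapshot('wrist')[:,:,::-1])
E
```

```text
time_s: 25.9
tool_pos: [533.5, -242.8, 51.4]
ee_rot: [3.134, 0.001, -1.571]
wrist_force: [-7.7, -0.6, 4.3]
finger_gap: 53.9
cmd [ 536.4  -243.1    52.01   -1.57]
meas [ 533.5 -242.8   51.4] [ 3.134e+00  1.000e-03 -1.571e+00] gap 53.9 F [-7.7 -0.6  4.3] t 25.9
```

View pics/w17.png

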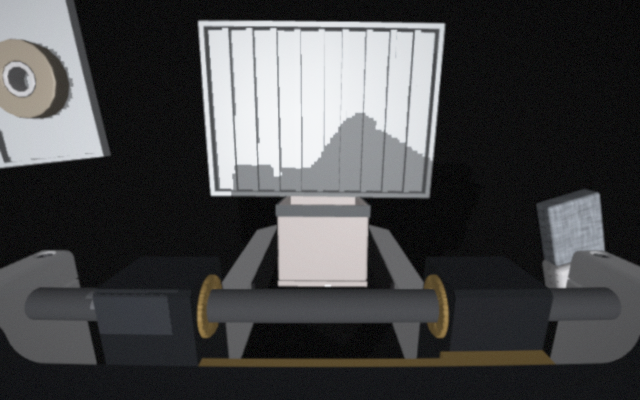

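```bash
python3 -m inch '[{"x":0,"y":-0.4,"z":0,"roll":0,"jaw":4.4},{"x":0,"y":-0.8,"z":0,"roll":0,"jaw":4.4},{"x":0,"y":-1.2,"z":0,"roll":0,"jaw":4.4},{"x":0,"y":-1.2,"z":0,"roll":0,"jaw":4.4}]' && python3 pl.py done 0 -1.2 0 0
python3 - <<'E'
from h import *
cv2.imwrite('pics/w18.png',snapshot('wrist')[:,:,::-1])
cv2.imwrite('pics/s18.png',cv2.resize(snapshot('scene')[160:290,180:290,::-1],None,fx=4.5,fy=4.5,interpolation=cv2.INTER_CUBIC))
E
```

```text
time_s: 26.45
tool_pos: [546.8, -242.9, 52.5]
ee_rot: [3.138, 0.001, -1.571]
wrist_force: [-4.4, 0.7, 5.0]
finger_gap: 53.5
cmd [ 548.4  -243.1    52.01   -1.57]
meas [ 546.8 -242.9   52.5] [ 3.138e+00  1.000e-03 -1.571e+00] gap 53.5 F [-4.4  0.7  5. ] t 26.45
```

View pics/w18.png

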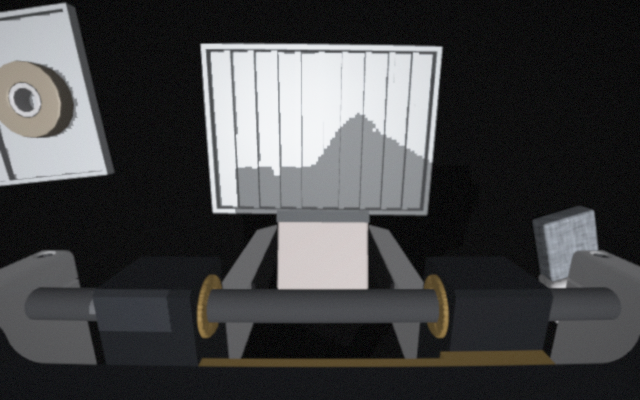

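View pics/s18.png

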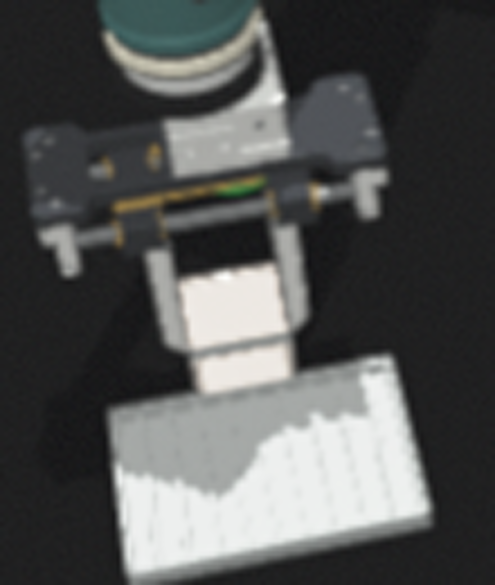

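The inside of the mouth has vanished from the wrist view at only 5 N, so the cup is pivoting mouth-down. I'm continuing.

```bash
python3 -m inch '[{"x":0,"y":-0.5,"z":0,"roll":0,"jaw":4.4},{"x":0,"y":-1,"z":0,"roll":0,"jaw":4.4},{"x":0,"y":-1.5,"z":0,"roll":0,"jaw":4.4},{"x":0,"y":-2,"z":0,"roll":0,"jaw":4.4},{"x":0,"y":-2.4,"z":0,"roll":0,"jaw":4.4},{"x":0,"y":-2.4,"z":0,"roll":0,"jaw":4.4}]' && python3 pl.py done 0 -2.4 0 0
python3 - <<'E'
from h import *
cv2.imwrite('pics/w19.png',snapshot('wrist')[:,:,::-1])
cv2.imwrite('pics/s19.png',cv2.resize(snapshot('scene')[160:290,180:290,::-1],None,fx=4.5,fy=4.5,interpolation=cv2.INTER_CUBIC))
E
```

```text
time_s: 27.3
tool_pos: [570.8, -242.9, 50.8]
ee_rot: [3.137, 0.001, -1.571]
wrist_force: [-6.0, -0.2, -0.3]
finger_gap: 53.5
cmd [ 572.4  -243.11   52.01   -1.57]
meas [ 570.8 -242.9   50.8] [ 3.137e+00  1.000e-03 -1.571e+00] gap 53.5 F [-6.  -0.2 -0.3] t 27.3
```

View pics/w19.png

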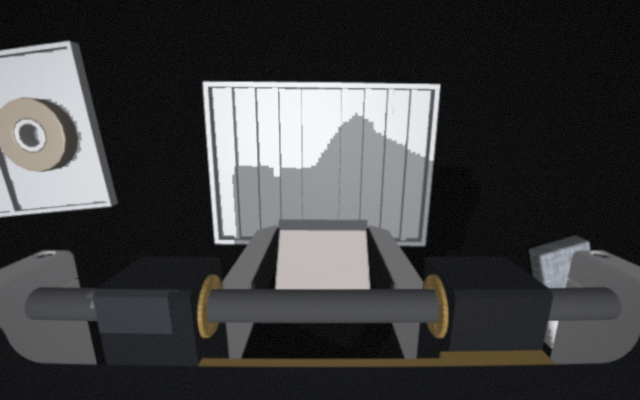

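View pics/s19.png

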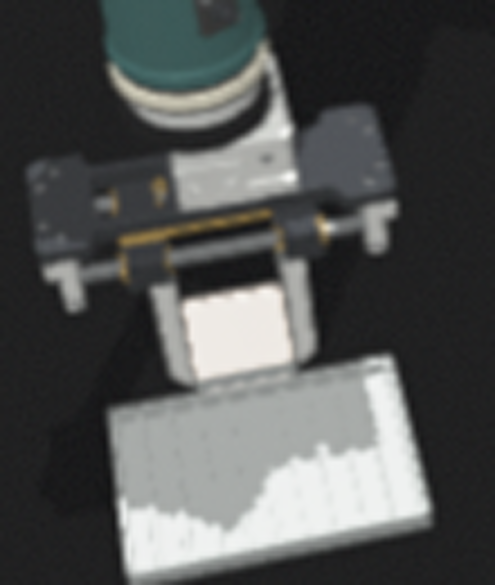

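```bash
python3 - <<'E'
from h import *
p=camera_params('wrist'); st=state(); tp=st['tool_pos']
im=cv2.imread('pics/w19.png'); cv2.imwrite('pics/w19c.png',cv2.resize(im[200:300,250:400],None,fx=5,fy=5,interpolation=cv2.INTER_CUBIC))
# predict upper mouth edge for various theta, pad pivot = tcp + 4mm up, p=25, h=50
for th in range(0,91,10):
    t=np.radians(th); m=np.array([np.cos(t),-np.sin(t)]); up=np.array([np.sin(t),np.cos(t)])
    piv=np.array([tp[0],tp[2]+4])
    e=piv+25*m+4*up; b=piv-25*m+4*up
    f=lambda q,y:np.round(proj(p,(q[0],y,q[1])),1)
    print(th,'mouth top edge',f(e,-216.5),f(e,-270.5),'closed edge',f(b,-216.5))
E
```

```text
0 mouth top edge [275.  202.7] [368.9 202.7] closed edge [278.  281.7]
10 mouth top edge [276.1 200.4] [367.9 200.4] closed edge [277.  283.5]
20 mouth top edge [277.2 199.4] [366.8 199.5] closed edge [275.9 284.1]
30 mouth top edge [278.3 199.8] [365.8 199.8] closed edge [274.7 283.4]
40 mouth top edge [279.3 201.3] [364.8 201.3] closed edge [273.7 281.2]
50 mouth top edge [280.2 203.9] [363.9 204. ] closed edge [272.7 277.6]
60 mouth top edge [281.  207.5] [363.2 207.5] closed edge [271.8 272.6]
70 mouth top edge [281.7 211.8] [362.5 211.9] closed edge [271.1 266.3]
80 mouth top edge [282.2 216.8] [362.  216.9] closed edge [270.7 259.1]
90 mouth top edge [282.6 222.4] [361.6 222.5] closed edge [270.4 251. ]
```

View pics/w19c.png

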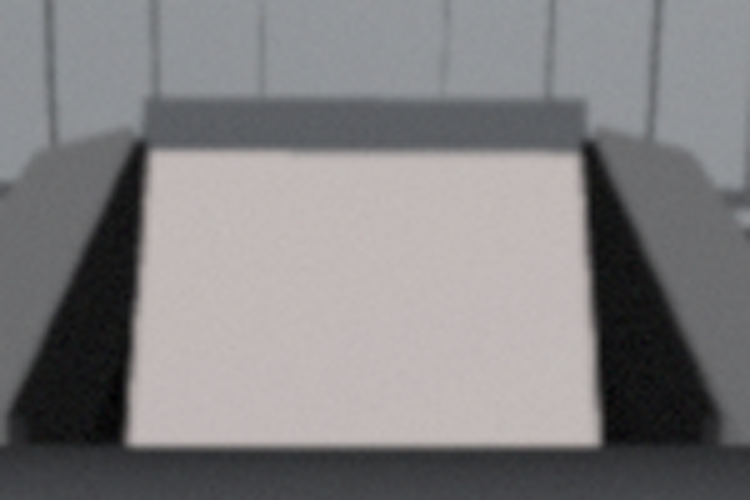

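```bash
cat > ang.py <<'E'
from h import *
def pt(p,row,w,W=54.):
    o,d=ray(p,(p['cx'],row)); R=np.array(p['extrinsics'])[:3,:3]
    zc=p['fx']*W/w; return o+d*zc   # d has unit camera-z component
def ang(p,r1,w1,r2,w2):
    a,b=pt(p,r1,w1),pt(p,r2,w2); v=a-b; st=state()
    h=np.hypot(v[0],v[1]); print('edge',np.round(a,1),'inner',np.round(b,1),'theta',round(float(np.degrees(np.arctan2(-v[2],h))),1),'edge rel pivot',np.round(a-st['tool_pos']-[0,0,4],1))
E
python3 - <<'E'
from ang import *
ang(camera_params('wrist'),220.2,87.8,288.5,95.6)
E
```

```text
edge [ 582.7 -243.7   49.6] inner [ 549.6 -243.8   73.4] theta 35.7 edge rel pivot [11.6 -0.8 -5.5]
```

The cup is at about 36° and also slid to 12.6 mm from the mouth. That still leaves its lower rim 20 mm behind the pads, so pressing down on the ribs while moving forward along an arc should complete the turn. I'm lifting it and moving over the tray.

```bash
python3 -m inch '[{"x":0,"y":0,"z":-1.5,"roll":0,"jaw":4.4},{"x":0,"y":0,"z":-2.5,"roll":0,"jaw":4.4},{"x":0,"y":-1.5,"z":-2.5,"roll":0,"jaw":4.4},{"x":0,"y":-3,"z":-2.5,"roll":0,"jaw":4.4},{"x":0,"y":-3,"z":-2.5,"roll":0,"jaw":4.4},{"x":0,"y":-3,"z":-1,"roll":0,"jaw":4.4},{"x":0,"y":-3,"z":-0.2,"roll":0,"jaw":4.4},{"x":0,"y":-3.2,"z":0.2,"roll":0,"jaw":4.4},{"x":0,"y":-3.5,"z":0.5,"roll":0,"jaw":4.4},{"x":0,"y":-3.8,"z":0.8,"roll":0,"jaw":4.4}]' && python3 pl.py done 0 -3.8 0.8 0
python3 - <<'E'
from h import *
im=snapshot('wrist')[:,:,::-1]
cv2.imwrite('pics/w20.png',im);cv2.imwrite('pics/w20c.png',cv2.resize(im[180:310,230:410],None,fx=4,fy=4,interpolation=cv2.INTER_CUBIC))
E
```

```text
time_s: 28.65
tool_pos: [611.9, -243.6, 46.8]
ee_rot: [-3.137, -0.002, -1.571]
wrist_force: [0.4, 0.9, 9.8]
finger_gap: 53.3
cmd [ 610.4  -243.12   44.01   -1.57]
meas [ 611.9 -243.6   46.8] [-3.137e+00 -2.000e-03 -1.571e+00] gap 53.3 F [0.4 0.9 9.8] t 28.65
```

View pics/w20c.png

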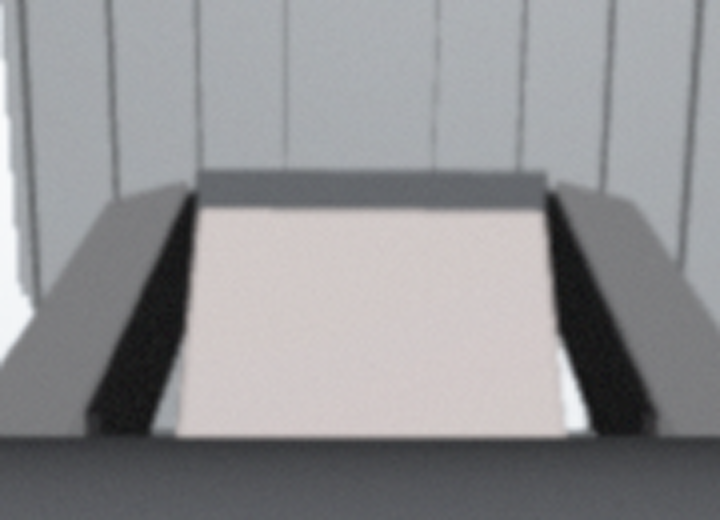

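```bash
python3 - <<'E'
from ang import *
ang(camera_params('wrist'),223,86.8,288.7,96.8)
E
python3 -m inch '[{"x":0,"y":-0.5,"z":0.3,"roll":0,"jaw":4.4},{"x":0,"y":-0.9,"z":0.6,"roll":0,"jaw":4.4},{"x":0,"y":-1.3,"z":1,"roll":0,"jaw":4.4},{"x":0,"y":-1.6,"z":1.4,"roll":0,"jaw":4.4},{"x":0,"y":-1.6,"z":1.4,"roll":0,"jaw":4.4}]' && python3 pl.py done 0 -1.6 1.4 0
python3 - <<'E'
from h import *
im=snapshot('wrist')[:,:,::-1]
cv2.imwrite('pics/w21.png',im);cv2.imwrite('pics/w21c.png',cv2.resize(im[180:310,230:410],None,fx=4,fy=4,interpolation=cv2.INTER_CUBIC))
E
```

```text
edge [ 621.6 -244.4   43.4] inner [ 591.6 -244.4   70.6] theta 42.2 edge rel pivot [ 9.3 -0.8 -7.1]
time_s: 29.32
tool_pos: [627.6, -243.5, 31.7]
ee_rot: [-3.138, -0.001, -1.571]
wrist_force: [1.3, -0.5, 5.9]
finger_gap: 53.7
cmd [ 626.4  -243.12   30.01   -1.57]
meas [ 627.6 -243.5   31.7] [-3.138e+00 -1.000e-03 -1.571e+00] gap 53.7 F [ 1.3 -0.5  5.9] t 29.32
```

View pics/w21c.png

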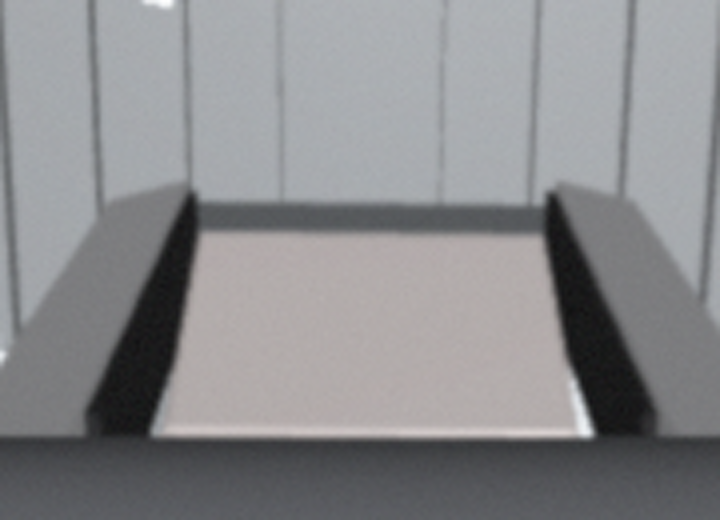

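```bash
python3 - <<'E'
from ang import *
ang(camera_params('wrist'),230.8,87,287.5,104.5)
E
python3 -m inch '[{"x":0,"y":-0.3,"z":0.4,"roll":0,"jaw":4.4},{"x":0,"y":-0.5,"z":0.8,"roll":0,"jaw":4.4},{"x":0,"y":-0.7,"z":1.2,"roll":0,"jaw":4.4},{"x":0,"y":-0.7,"z":1.2,"roll":0,"jaw":4.4}]' && python3 pl.py done 0 -0.7 1.2 0
python3 - <<'E'
from h import *
im=snapshot('wrist')[:,:,::-1]
cv2.imwrite('pics/w22.png',im);cv2.imwrite('pics/w22c.png',cv2.resize(im[180:310,230:410],None,fx=4,fy=4,interpolation=cv2.INTER_CUBIC))
cv2.imwrite('pics/s22.png',cv2.resize(snapshot('scene')[160:290,180:290,::-1],None,fx=4.5,fy=4.5,interpolation=cv2.INTER_CUBIC))
E
```

```text
edge [ 632.3 -244.4   30.1] inner [ 613.9 -244.3   67.1] theta 63.5 edge rel pivot [ 4.7 -0.8 -5.6]
time_s: 29.88
tool_pos: [635.1, -243.6, 20.5]
ee_rot: [-3.137, -0.002, -1.571]
wrist_force: [2.1, 1.2, 7.5]
finger_gap: 53.5
cmd [ 633.4  -243.12   18.01   -1.57]
meas [ 635.1 -243.6   20.5] [-3.137e+00 -2.000e-03 -1.571e+00] gap 53.5 F [2.1 1.2 7.5] t 29.88
```

View pics/w22c.png

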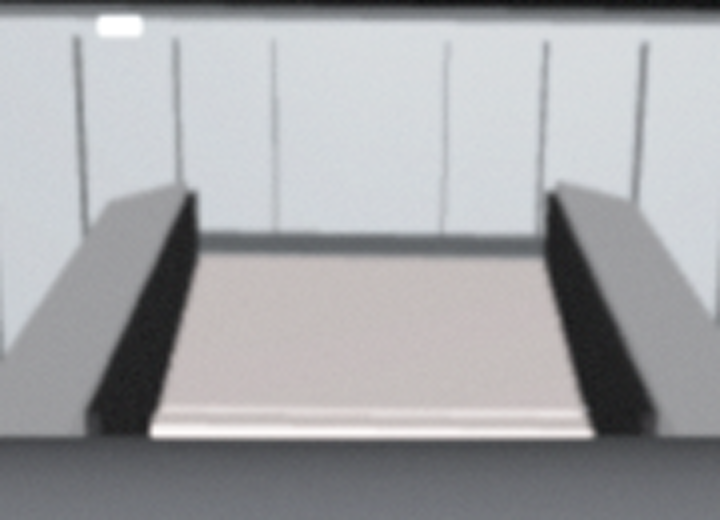

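View pics/s22.png

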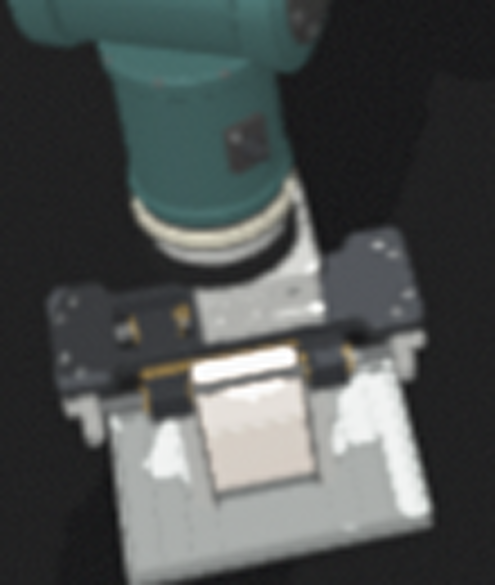

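```bash
python3 - <<'E'
from ang import *
ang(camera_params('wrist'),238.3,86.8,282,106.2)
E
python3 -m inch '[{"x":0,"y":-0.1,"z":0.3,"roll":0,"jaw":4.4},{"x":0,"y":-0.1,"z":0.6,"roll":0,"jaw":4.4},{"x":0,"y":-0.1,"z":0.6,"roll":0,"jaw":4.4}]' && python3 pl.py done 0 -0.1 0.6 0
python3 - <<'E'
from h import *
im=snapshot('wrist')[:,:,::-1]
cv2.imwrite('pics/w23.png',im);cv2.imwrite('pics/w23c.png',cv2.resize(im[180:310,230:410],None,fx=4,fy=4,interpolation=cv2.INTER_CUBIC))
cv2.imwrite('pics/s23.png',cv2.resize(snapshot('scene')[160:290,180:290,::-1],None,fx=4.5,fy=4.5,interpolation=cv2.INTER_CUBIC))
E
```

```text
edge [ 635.1 -244.5   19.6] inner [ 625.4 -244.4   57.6] theta 75.6 edge rel pivot [ 0.  -0.8 -4.9]
time_s: 30.35
tool_pos: [637.5, -243.8, 16.2]
ee_rot: [-3.133, -0.003, -1.571]
wrist_force: [2.3, 0.7, 10.3]
finger_gap: 53.5
cmd [ 634.4  -243.12   12.01   -1.57]
meas [ 637.5 -243.8   16.2] [-3.133e+00 -3.000e-03 -1.571e+00] gap 53.5 F [ 2.3  0.7 10.3] t 30.35
```

View pics/w23c.png

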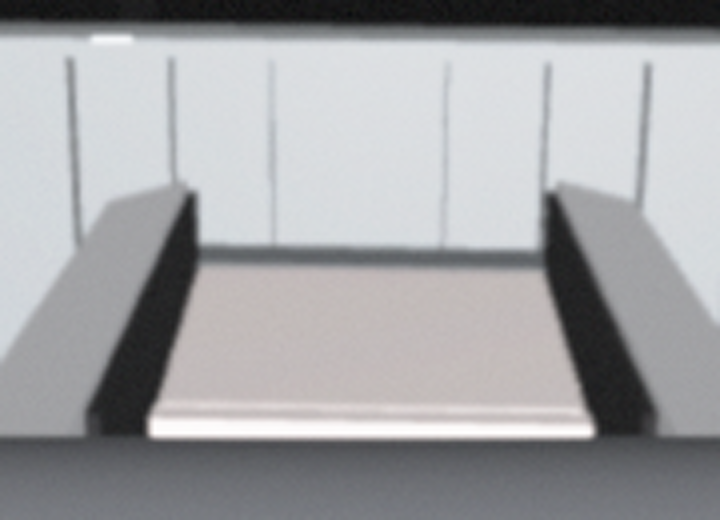

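View pics/s23.png

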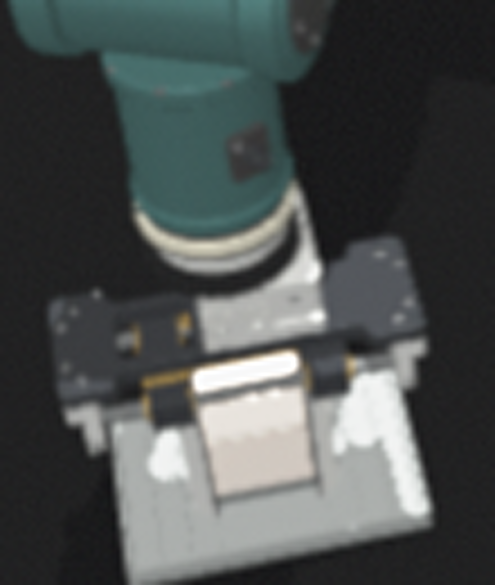

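```bash
python3 -m inch '[{"x":0,"y":0,"z":0.2,"roll":0,"jaw":4.4},{"x":0,"y":0,"z":0.4,"roll":0,"jaw":4.4},{"x":0,"y":0,"z":0.4,"roll":0,"jaw":4.4}]' && python3 pl.py done 0 0 0.4 0
python3 - <<'E'
from h import *
im=snapshot('wrist')[:,:,::-1]
cv2.imwrite('pics/w24c.png',cv2.resize(im[180:310,230:410],None,fx=4,fy=4,interpolation=cv2.INTER_CUBIC))
E
```

```text
time_s: 30.82
tool_pos: [638.6, -244.0, 13.3]
ee_rot: [-3.13, -0.003, -1.571]
wrist_force: [2.6, 0.5, 12.3]
finger_gap: 53.8
cmd [ 634.4  -243.12    8.01   -1.57]
meas [ 638.6 -244.    13.3] [-3.130e+00 -3.000e-03 -1.571e+00] gap 53.8 F [ 2.6  0.5 12.3] t 30.82
```

View pics/w24c.png

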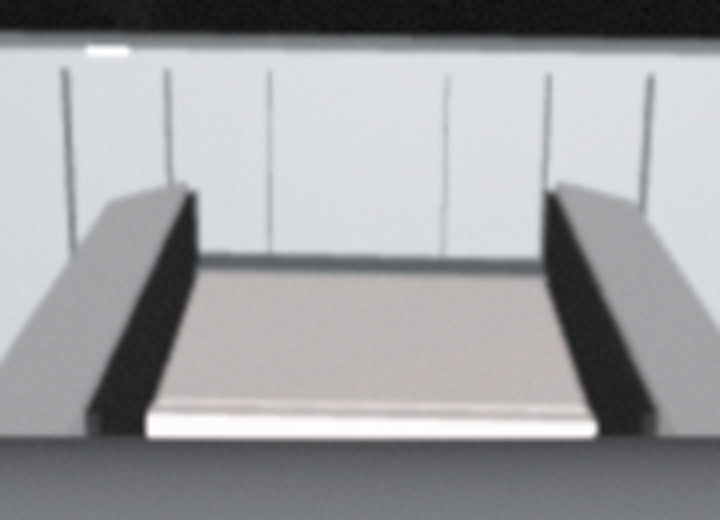

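Nearly flat, at about 85° with the front edge 3–4 mm above the ribs. I'll ease the press off, release, lift and look.

```bash
python3 -m inch '[{"x":0,"y":0,"z":-0.3,"roll":0,"jaw":4.4},{"x":0,"y":0,"z":-0.3,"roll":0,"jaw":4.8},{"x":0,"y":0,"z":-0.4,"roll":0,"jaw":7},{"x":0,"y":0,"z":-0.4,"roll":0,"jaw":7},{"x":0,"y":0,"z":-0.4,"roll":0,"jaw":7},{"x":0,"y":0,"z":-0.4,"roll":0,"jaw":7},{"x":0,"y":0,"z":-4,"roll":0,"jaw":7.4},{"x":0,"y":0,"z":-9,"roll":0,"jaw":7.4},{"x":0,"y":0,"z":-11,"roll":0,"jaw":7.4}]' && python3 pl.py done 0 0 -11 0
python3 - <<'E'
from h import *
im=snapshot('wrist')[:,:,::-1]
cv2.imwrite('pics/w25.png',im)
cv2.imwrite('pics/s25.png',cv2.resize(snapshot('scene')[160:290,180:290,::-1],None,fx=4.5,fy=4.5,interpolation=cv2.INTER_CUBIC))
E
```

```text
time_s: 32.0
tool_pos: [636.0, -243.9, 122.0]
ee_rot: [-3.136, -0.003, -1.571]
wrist_force: [0.1, -0.3, 0.5]
finger_gap: 74.1
cmd [ 634.4  -243.12  118.01   -1.57]
meas [ 636.  -243.9  122. ] [-3.136e+00 -3.000e-03 -1.571e+00] gap 74.1 F [ 0.1 -0.3  0.5] t 32.0
```

View pics/w25.png

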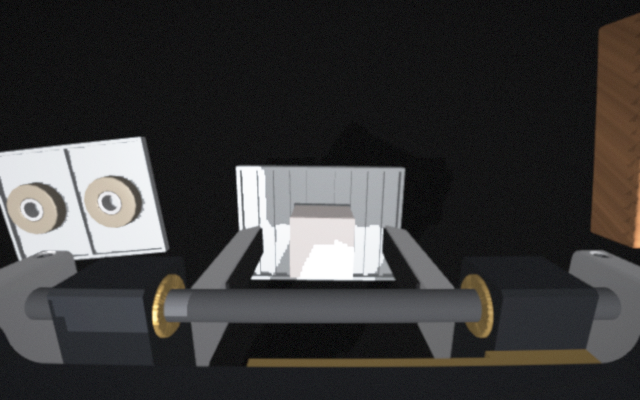

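View pics/s25.png

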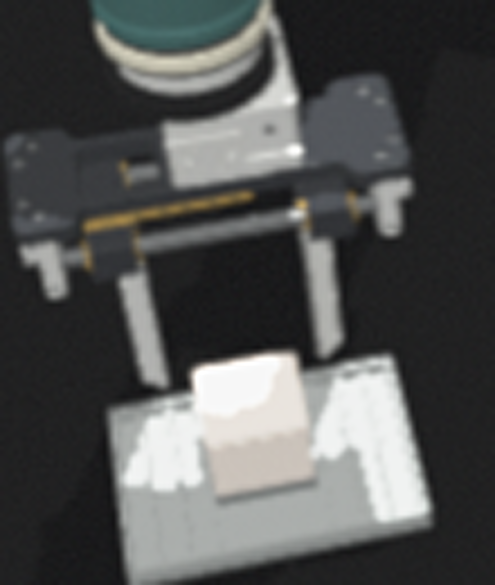

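```bash
python3 -m inch '[{"x":0,"y":4,"z":-6,"roll":0,"jaw":7.4},{"x":0,"y":30,"z":-8,"roll":0,"jaw":7.4},{"x":0,"y":30,"z":-8,"roll":0,"jaw":7.4},{"x":0,"y":30,"z":-8,"roll":0,"jaw":7.4},{"x":0,"y":30,"z":-8,"roll":0,"jaw":7.4},{"x":0,"y":30,"z":-8,"roll":0,"jaw":7.4},{"x":0,"y":30,"z":-8,"roll":0,"jaw":7.4},{"x":0,"y":30,"z":-8,"roll":0,"jaw":7.4}]' && python3 pl.py done 0 30 -8 0
python3 - <<'E'
from h import *
t=snapshot('top')[:,:,::-1].copy(); s=snapshot('scene')[:,:,::-1].copy()
cv2.imwrite('pics/t26raw.png',t); cv2.imwrite('pics/s26raw.png',s)
cv2.imwrite('pics/t26.png',cv2.resize(t[140:275,200:440],None,fx=3.3,fy=3.3,interpolation=cv2.INTER_CUBIC))
cv2.imwrite('pics/s26.png',cv2.resize(s[170:295,190:470],None,fx=2.85,fy=2.85,interpolation=cv2.INTER_CUBIC))
E
```

```text
time_s: 33.1
tool_pos: [335.3, -243.0, 196.9]
ee_rot: [3.141, 0.002, -1.57]
wrist_force: [-0.2, -0.2, -0.3]
finger_gap: 74.0
cmd [ 334.4  -243.06  198.01   -1.57]
meas [ 335.3 -243.   196.9] [ 3.141e+00  2.000e-03 -1.570e+00] gap 74.0 F [-0.2 -0.2 -0.3] t 33.1
```

View pics/t26.png

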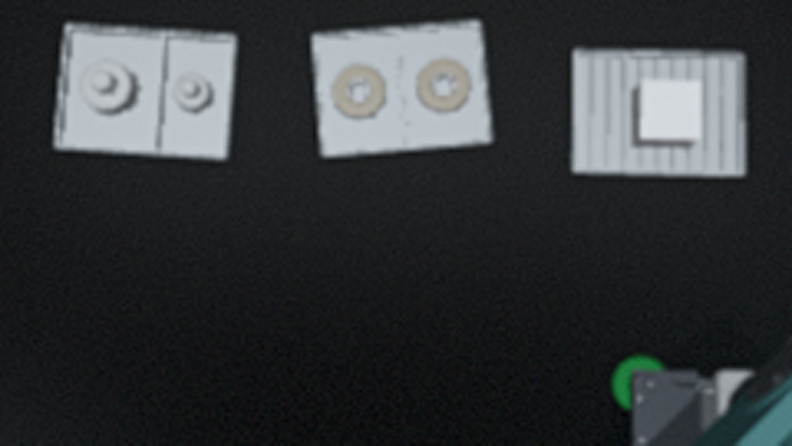

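View pics/s26.png

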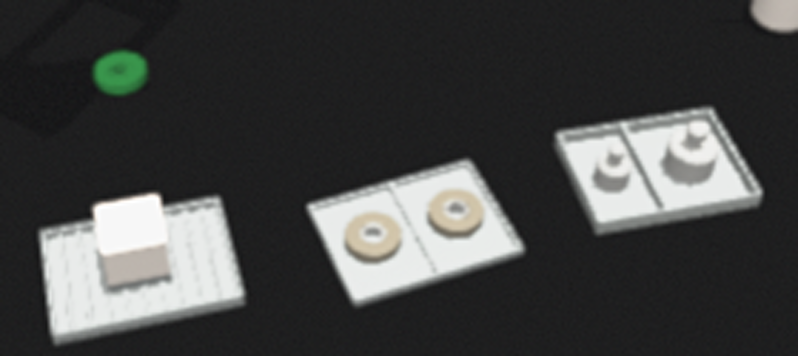

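```bash
python3 - <<'E'
from h import *
t=camera_params('top')
q=lambda x,y:(200+x/3.3-.35,140+y/3.3-.35)
for n,c,z in [('cup c1',(640,80),58),('cup c2',(702,80),58),('cup c3',(702,142),58),('cup c4',(640,142),58),('wheel+',(359,91),16),('wheel-',(444,85),16),('large knob',(103,83),56),('small knob',(190,90),47)]:
    print(n,np.round(plane(t,q(*c),z)[:2],1))
def loc(X,C,yaw):
    d=np.array(X)-C; c,s=np.cos(yaw),np.sin(yaw); return np.round([c*d[0]+s*d[1],-s*d[0]+c*d[1]],1)
m=lambda p,z:plane(t,q(*p),z)[:2]
print('cup',loc(m((671,111),58),(610,-242),-.007),'w+',loc(m((359,91),16),(631,2.5),.087),'w-',loc(m((444,85),16),(631,2.5),.087),'L',loc(m((103,83),56),(625,245),-.044),'S',loc(m((190,90),47),(625,245),-.044))
# scene tilt check: project top and bottom corners of an upright cup
p=camera_params('scene'); s=cv2.imread('pics/s26raw.png'); C=m((671,111),58)
im=cv2.resize(s[225:285,200:280],None,fx=8,fy=8,interpolation=cv2.INTER_CUBIC)
for a in(-27,27):
  for b in(-27,27):
    for z,col in((58,(0,0,255)),(8,(0,200,0))):
      u=proj(p,(C[0]+a,C[1]+b,z)); cv2.circle(im,(int((u[0]-200+.5)*8),int((u[1]-225+.5)*8)),4,col,-1)
cv2.imwrite('pics/s27.png',im)
E
```

```text
cup c1 [ 631.1 -216. ]
cup c2 [ 631.7 -273. ]
cup c3 [ 574.2 -272.1]
cup c4 [ 573.6 -215.4]
wheel+ [626.2  42.3]
wheel- [632.9 -38.1]
large knob [623.  275.6]
small knob [619.2 197.4]
cup [-7.4 -2.1] w+ [-1.3 40.1] w- [ -1.6 -40.6] L [-3.4 30.5] S [ -3.7 -47.8]
```

View pics/s27.png

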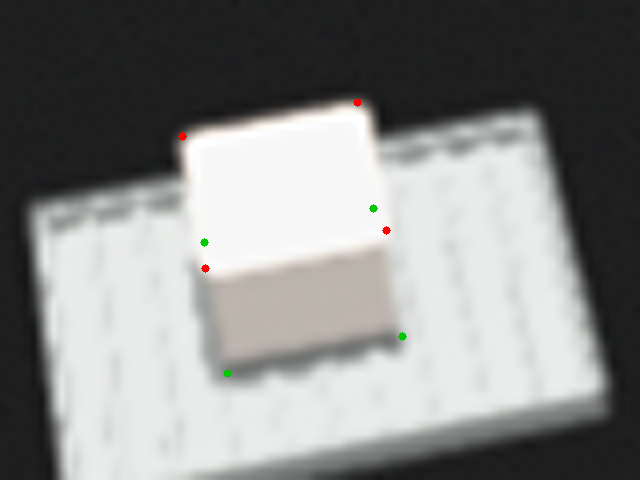

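The top view puts everything inside its bay. The scene overlay disagrees by about 1 px at the cup's front top edge, so I'll check the cup's tilt with a closer wrist view.

```bash
python3 pl.py to 560 -242 180 -1.571; python3 -m inch '[{"x":0,"y":-22.5,"z":1.8,"roll":0,"jaw":7.4},{"x":0,"y":-22.5,"z":1.8,"roll":0,"jaw":7.4},{"x":0,"y":-22.5,"z":1.8,"roll":0,"jaw":7.4},{"x":0,"y":-22.5,"z":1.8,"roll":0,"jaw":7.4},{"x":0,"y":-22.5,"z":1.8,"roll":0,"jaw":7.4},{"x":0,"y":-22.5,"z":1.8,"roll":0,"jaw":7.4},{"x":0,"y":-22.5,"z":1.8,"roll":0,"jaw":7.4}]' && python3 pl.py done 0 -22.5 1.8 0
python3 - <<'E'
from h import *
import pickle
p=camera_params('wrist'); im=snapshot('wrist')[:,:,::-1].copy(); cv2.imwrite('pics/w28raw.png',im); pickle.dump(p,open('w28.pkl','wb'))
C=np.array([602.5,-244.2])
I=cv2.resize(im[120:300,240:420],None,fx=3.3,fy=3.3,interpolation=cv2.INTER_CUBIC)
for a in(-27,27):
  for b in(-27,27):
    for z,col in((58,(0,0,255)),(8,(0,200,0))):
      u=proj(p,(C[0]+a,C[1]+b,z)); print(a,b,z,np.round(u,1)); cv2.circle(I,(int((u[0]-240+.5)*3.3),int((u[1]-120+.5)*3.3)),2,col,-1)
cv2.imwrite('pics/w28.png',I)
E
```

```text
shift cm [ -0.11 -22.56   1.8 ] roll 0.0 dist mm 226
time_s: 34.08
tool_pos: [558.8, -243.2, 180.5]
ee_rot: [-3.141, -0.0, -1.571]
wrist_force: [-0.4, -1.6, -0.5]
finger_gap: 74.0
cmd [ 559.4  -243.11  180.01   -1.57]
meas [ 558.8 -243.2  180.5] [-3.141 -0.    -1.571] gap 74.0 F [-0.4 -1.6 -0.5] t 34.08
-27 -27 58 [349.7 180. ]
-27 -27 8 [345.9 173. ]
-27 27 58 [295.5 180. ]
-27 27 8 [299.2 173. ]
27 -27 58 [350.8 124.2]
27 -27 8 [346.8 124.9]
27 27 58 [294.4 124.2]
27 27 8 [298.4 124.9]
```

View pics/w28.png

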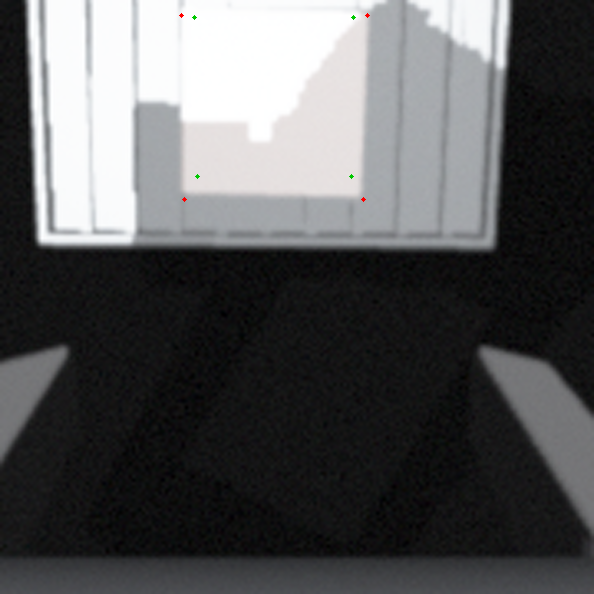

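In the close view the top face is 185 px wide at the far edge and 179 at the near edge, against 186 and 179 predicted for a level cup. Both edges sit about 1 px (1 mm) further out and no side walls show. The cup is upright and nothing touches the robot, so I'm handing in.

```bash
python3 - <<'E'
from station import *
print(hand_in()); print(state()['time_s'])
E
```

```text
the job is handed in; nothing more can be done
None
the job is handed in; nothing more can be done
```

The job is handed in at about 34 s of the 112 s allowed. No verdict was reported.

**What I did:** The two brown wheels lie flat, one per bay, in the wheel tray. The large weight stands in the wide bay and the small one in the narrow bay. The cup stands mouth down on the ribs of the drain tray. Because the tool could only point down, I turned the cup by gripping its top edge with the fingertips, pivoting it against the tray wall and pressing it flat on the ribs.

**Last checks:** Positions in each tray's own frame (mm), all inside the limits:

| Item | x | y |
|---|---|---|
| Wheel, +y bay | −1 | +40 |
| Wheel, −y bay | −2 | −41 |
| Large weight | −3 | +31 |
| Small weight | −4 | −48 |
| Cup | −7 | −2 |

The close wrist view showed the cup's top level, with edge widths within 1 px of those predicted. The gripper was clear of everything.

**What failed or disagreed:**
- My first attempt to turn the cup, with a full pad grip, only slid it about 9 mm, so I set it down and regripped.
- The cup settled the last few mm onto the ribs when I released it.
- In the scene camera its front top edge was about 1 px off the prediction. I put this down to blur.
- I did not re-measure the bottle or the brush at the end. Nothing in the moves should have touched them.

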